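Fish the refill cassette out of its canister

TASK

The pen-refill cassette hangs deep in the tall narrow canister, out of reach of fingers. Take the hook rod out of its stand, feel gently for the hole in the cassette's upright lifting strap, draw the cassette out with the hook and set it down upright in the shallow wooden tray without dropping it; then hang the rod back in its stand. Work with a light touch, never leaning on the cassette or the canister with 15 N or more, keep the fingers off the cassette, and do not disturb the loose stationery.

Things in the scene. Friction and masses are not known exactly. Their poses are not given: they have to be found in the camera images.
- canister: tall narrow open-topped aluminium box, fixed; origin at the centre of its underside on the table, z up, x along the long side of its mouth. Inside it measures 80 mm (x) by 48 mm (y), walls 4 mm, rim 144 mm above the table.
- cassette: loose refill cassette, 0.2 to 0.4 kg in all: grey body 50 x 36 x 18 mm under a steel flange 72 (x) x 40 (y) x 4 mm; origin at the centre of its underside, z up. At the start the flange rests on two ledges inside the canister (origin 8 mm over the table), x along the canister's x, up to 4 mm of play to each wall. A lifting strap rises from the flange's middle
- strap_foot (a point): where the strap leaves the flange, 22 mm above cassette. Steel plate 4 mm thick (x), 28 mm wide (y), one hole through it along x, 16 mm wide (y), 16 mm high, its centre 14 mm below the strap's top edge; solid below it. The strap telescopes stiffly (stays as set under 20 N): its top edge is 36 to 60 mm above this point, different each time, not reported: find it by touch
- hook_rod: the hook rod, 0.12 kg, loose, upright; origin on the axis of its 8 mm steel shank at the level of the hook's lowest point, z up. The hook points along x: a 6 mm thick bar, its underside level for 17 mm from the shank's axis, then turned up; the tip ends 24 mm from the axis and 12 mm above the origin
- rod_grip (a point): centre of the rod's square wooden handle (18 x 18 x 62 mm), 142 mm above hook_rod, same axes. Under the handle is a round collar, 34 mm across, its underside 35 mm below this point
- rod_stand: wooden stand, fixed, origin on the table under the slot's hang point, z up; 100 x 80 mm foot reaching from -39 to +61 mm in x. Its top is a plate 115 mm above the table with a through slot 16 mm wide (y) that runs from -11 to +33 mm in x. The rod hangs upright with its collar on the plate, its shank over the origin and its hook pointing along the stand's +x.
- tray: shallow open wooden tray, fixed; origin at the centre of its underside; outside 130 (x) x 112 (y) x 16 mm, walls and floor 5 mm.
- tape_roll: green roll of paper tape, 48 mm across, 15 mm high, loose bystander; origin at the centre of its underside
- tape_roll_2: red roll of paper tape, 48 mm across, 15 mm high, loose bystander on the gingham notebook; origin at the centre of its underside
- eraser: white eraser in a blue sleeve, 21 x 45 x 12 mm, loose bystander; origin at the centre of its underside
- stamp: hand stamp with a dark handle, 24 x 36 x 66 mm, loose bystander; origin at the centre of its underside

How it is judged:
By the outcome, as a careful person would: the job done as asked, in the order asked, and still so for the second after the job is handed in, with the robot touching nothing.
It also fails if it takes over 72 s, if anything falls off the work surface, if the arm or the gripper's body presses on something with over 40 N, if the wrist force passes 120 N, or if a joint passes its speed limit or range.

ROBOT

A 6-joint arm with a two-finger parallel gripper is mounted at the origin on a cart in front of the work surface, level with it; the furniture and walls round the work are solid. World frame = base frame: x ahead of the robot, y to its left, z up, the work surface at z = 0. Lengths are in m, angles in rad, forces in N, time in s.
With the tool pointing down it reaches from about 0.35 to 0.925 m from the base axis. Payload 6.4 kg.
Tool frame: the origin (TCP) lies midway between the tips of the shut fingers; the grasp point (between the pads) lies behind it (grasp_offset is the z of the grasp point in the tool frame, in m); z points along the fingers, y is the direction in which the jaws open and shut (so a half turn about z gives the same grasp; the last joint's range is limited). The gripper opens to 85 mm and grips with 20 to 120 N. Pads are 22 mm wide; open, the fingers measure 114 mm over their backs; the gripper's body (76 mm by 85 mm) begins 54 mm behind the grasp point. The pads swing forward as they close: fully open they stand 13 mm farther back than shut.
Start: joints at [-1.522, 0.245, 1.558, -0, 1.339, -0.174], TCP at [0.144, -0.634, 0.231] pointing down, gripper open.
Joint ranges: [-3.13, 3.13], [-1.02, 2.26], [0.13, 2.54], [-0.95, 4.09], [0.21, 2.88], [-2.74, 2.74]. Speed limits (rad/s): [2.57, 2.57, 3.14, 3.14, 3.14, 3.14].

INTERFACE

Orientations are given as a unit quaternion [w, x, y, z].
In Python, from bench import * gives the robot as it stands.
- The arm moves only by the tool carry_out, never from a script. Its argument "deltas" is one flat list of numbers, 7 for each row, row after row: the turn, a rotation vector about the tool's x, y, z in rad, then the shift along the tool's x, y, z in m, then the finger opening in m, from 0 to 0.0854. A call has 1 to 5 rows; each row is the pose to reach, as a shift and turn from the pose commanded when the call began, along the tool's axes at that moment; what a row does not reach only later rows make up. A row lasts 1/8 s, in which the tool goes at most 62.5 mm and 10.7 degrees, less where a joint would pass 70% of its speed; a pose out of reach is approached as far as the arm can. A call with a gripper value outside its range is refused whole. The fingers move at their own pace and stop on an object; "newtons" is the grip in N (left out, the last holds). Time passes only in rows, so rows that repeat a pose let the fingers close. It gives the time, the measured TCP pose, the force and the opening at its end, in the units of the state.
- observe(): the state, without advancing time (a new reading comes with each control period).
- capture(name): name is "scene" or "side" or "wrist"; returns (picture, depth): 384x512x3 uint8, red, green, blue; 384x512 float32, m along the optical axis (not along the pixel's ray), 0 where there is no reading.
- camera_params(name): a dict with "fx", "fy", "cx", "cy" (pixels), "position" and "attitude" of the camera in the world; the wrist camera has in their place "hand_eye" (4x4, takes a point from camera to tool coordinates, whose origin is the TCP and whose axes are the flange's). Camera axes: x right, y down, z forward; pixel columns grow to the right and rows downward; lengths in m; the calibration is good to about 2 mm. The wrist camera is an equidistant fisheye: a pixel r from the principal point sees the ray r / f radians off the axis. A picture is of the moment at which its call begins: read the wrist's pose just before it. camera_params takes no time and is no camera call.
- hand_in(): hands the job in, once; it reports no verdict.
The state is a dict: "time": time; "q": joint angles; "qvel": joint speeds; "tau": joint torques, N m; "tool_pos": TCP position; "tool_rot": TCP orientation; "wrist_force": force on the tool from outside, world axes, zero at the start; "ft_torque": the same for the moment, N m; "finger_gap": finger opening in m.
Only numpy, scipy, OpenCV 4.12 (cv2) and the standard library are available. Lean on these libraries where they do the work, as an engineer would, in place of code of your own. Each camera call takes 0.05 s, during which the arm holds its last target.

## Working session

There is one attempt and no reset: what is moved stays moved. The work goes in short steps, Python scripts to look and compute and a tool call to move; the robot and the scene stay as the last step left them, time stands still between calls to the robot, and variables do not carry over. Pictures are saved under pics/ and viewed, and the job is handed in when it is done.

Besides the shell and the picture viewer there is one more tool, called as a command line: name --argument value ..., lists and objects as JSON in quotes. carry_out: Moves the arm, as the interface text tells. Its arguments: {"type":"object","properties":{"deltas":{"type":"array"},"newtons":{"type":"number"}},"required":["deltas"]}

```bash
ls -la; mkdir -p pics; python3 - <<'E'
from bench import *
import cv2, numpy as np
s=observe(); print(s)
for n in ["scene","side","wrist"]:
    print(n,camera_params(n))
for n in ["scene","side","wrist"]:
    p,d=capture(n); cv2.imwrite(f"pics/{n}0.png",p[:,:,::-1]); np.save(f"pics/{n}0.npy",d); np.save(f"pics/{n}0_rgb.npy",p)
E
```

```text
total 12
drwxr-xr-x  3 agent agent 4096 Dec  6 01:24 .
drwxr-xr-x 23 root  root  4096 Dec  6 01:24 ..
drwxr-xr-x  2 agent agent 4096 Dec  6 01:24 pics
{'time': 0.0, 'q': array([-1.52211692e+00,  2.45790993e-01,  1.55903773e+00,  2.55165851e-06,
        1.33871234e+00, -1.74084107e-01]), 'qvel': array([-0.00114759, -0.0020449 , -0.00212279,  0.00018399,  0.00090634,
        0.00153756]), 'tau': array([-2.48440865e-04, -4.29515970e+01, -3.26125896e+01, -2.05890838e-04,
        5.37120781e-03, -2.47865404e-05]), 'tool_pos': array([ 0.14359001, -0.63335728,  0.23018235]), 'tool_rot': array([-9.72211537e-04,  9.93803023e-01,  1.11151257e-01,  6.22837441e-05]), 'wrist_force': array([ 0.0133988 , -0.11482393,  0.4775325 ]), 'ft_torque': array([ 0.01034695, -0.01148274, -0.02499185]), 'finger_gap': 0.08530210827054556}
scene {'fx': 393.95639986710154, 'fy': 393.95639986710154, 'cx': 256.95392366686696, 'cy': 186.1229938591466, 'position': array([-0.13686513,  0.23706946,  0.9417044 ]), 'attitude': array([ 0.19462468, -0.47248607,  0.80115749, -0.31148808])}
side {'fx': 418.9012139041832, 'fy': 418.9012139041832, 'cx': 251.6716345161041, 'cy': 195.00601856236239, 'position': array([ 0.3762158 , -1.16322879,  0.62021512]), 'attitude': array([-0.53697949,  0.83958093, -0.07236888,  0.03898243])}
wrist {'fx': 297.3186396354542, 'fy': 297.3186396354542, 'cx': 257.5328325168265, 'cy': 196.03900181599604, 'hand_eye': array([[-7.83110433e-04, -9.46300069e-01, -3.23288674e-01,
         8.42486471e-02],
       [ 9.99998944e-01, -3.45346586e-04, -1.41145714e-03,
        -1.27438994e-04],
       [ 1.22401535e-03, -3.23289438e-01,  9.46299340e-01,
        -1.42704555e-01],
       [ 0.00000000e+00,  0.00000000e+00,  0.00000000e+00,
         1.00000000e+00]])}
```

View pics/scene0.png

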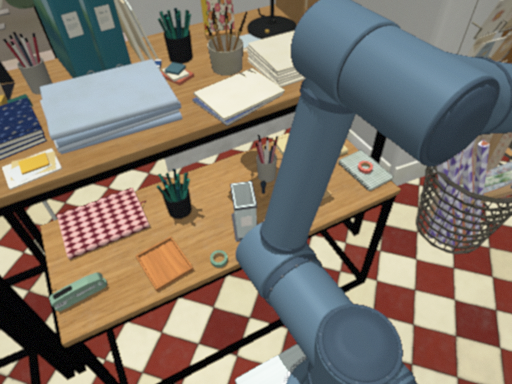

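View pics/side0.png

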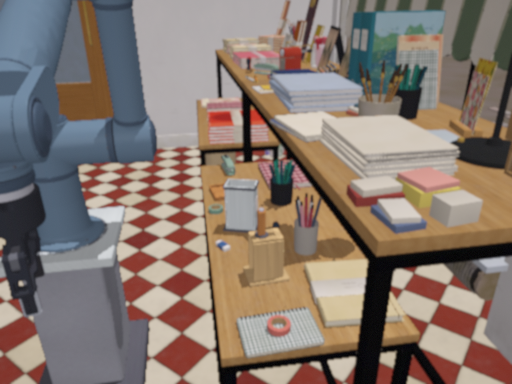

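View pics/wrist0.png

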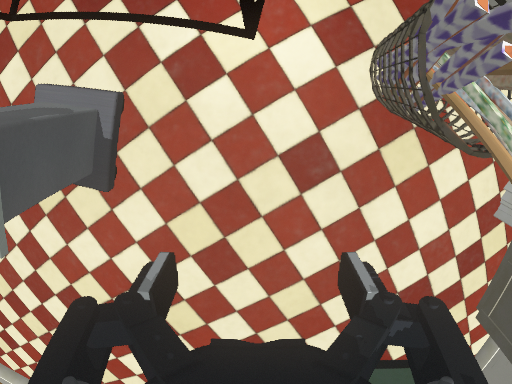

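```bash
cat > h.py <<'E'
import numpy as np, cv2, json
from scipy.spatial.transform import Rotation as R
def rot(q): return R.from_quat(np.array(q)[[1,2,3,0]]).as_matrix()
def pts(name,d,cp):
    v,u=np.mgrid[0:d.shape[0],0:d.shape[1]]
    c=np.stack([(u-cp['cx'])/cp['fx']*d,(v-cp['cy'])/cp['fy']*d,d],-1)
    return c@rot(cp['attitude']).T+cp['position']
def ray(cp,u,v):
    c=np.array([(u-cp['cx'])/cp['fx'],(v-cp['cy'])/cp['fy'],1.])
    return cp['position'], rot(cp['attitude'])@c
def onz(cp,u,v,z):
    p,r=ray(cp,u,v); return p+r*(z-p[2])/r[2]
def proj(cp,P):
    c=rot(cp['attitude']).T@(np.asarray(P)-cp['position']); return cp['fx']*c[0]/c[2]+cp['cx'],cp['fy']*c[1]/c[2]+cp['cy']
E
python3 - <<'E'
from h import *
from bench import *
for n in ["scene","side"]:
    cp=camera_params(n); d=np.load(f"pics/{n}0.npy"); P=pts(n,d,cp); np.save(f"pics/{n}P.npy",P)
    im=np.load(f"pics/{n}0_rgb.npy")[:,:,::-1]
    if n=="scene":
        crop=im[130:330,20:400]; 
    else: crop=im[140:360,190:420]
    cv2.imwrite(f"pics/{n}_crop.png",cv2.resize(crop,None,fx=2 if n=="scene" else 2.7,fy=2 if n=="scene" else 2.7,interpolation=cv2.INTER_CUBIC))
    m=(P[...,2]>0.135)&(P[...,2]<0.155)&(d>0)
    print(n)
P=np.load("pics/scenePs.npy") if 0 else np.load("pics/sceneP.npy")
for uv in [(165,265),(218,258),(100,215),(243,230),(243,190),(263,185),(365,170),(110,290),(205,200),(262,150),(320,200)]:
    print(uv,P[uv[1],uv[0]].round(3))
P=np.load("pics/sideP.npy"); print("side")
for uv in [(241,205),(266,240),(266,260),(263,215),(223,245),(278,325),(306,240),(283,190),(340,290),(252,280),(230,335),(215,210),(215,190)]:
    print(uv,P[uv[1],uv[0]].round(3))
E
```

```text
scene
side
(165, 265) [0.504 0.196 0.006]
(218, 258) [0.454 0.058 0.003]
(100, 215) [0.758 0.31  0.019]
(243, 230) [-0.137  0.237  0.942]
(243, 190) [ 0.555 -0.077  0.116]
(263, 185) [ 0.59  -0.162  0.06 ]
(365, 170) [ 0.512 -0.502  0.026]
(110, 290) [ 0.51   0.349 -0.006]
(205, 200) [0.673 0.003 0.001]
(262, 150) [ 0.695 -0.217  0.098]
(320, 200) [ 0.194 -0.052  0.448]
side
(241, 205) [ 0.516 -0.091  0.088]
(266, 240) [ 0.541 -0.335  0.113]
(266, 260) [ 0.54  -0.34   0.061]
(263, 215) [ 0.536 -0.323  0.173]
(223, 245) [ 0.453 -0.174  0.011]
(278, 325) [ 0.533 -0.506  0.01 ]
(306, 240) [ 0.665 -0.249  0.049]
(283, 190) [0.673 0.049 0.061]
(340, 290) [ 0.696 -0.426  0.017]
(252, 280) [ 0.506 -0.338  0.006]
(230, 335) [ 0.433 -0.503 -0.002]
(215, 210) [0.449 0.042 0.012]
(215, 190) [0.463 0.215 0.005]
```

View pics/scene_crop.png

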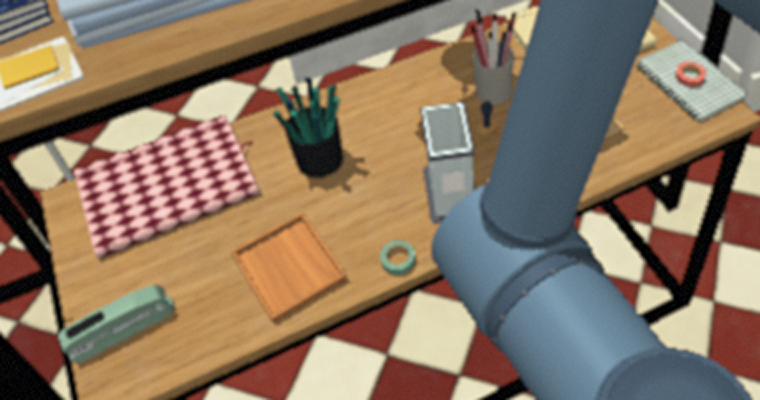

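View pics/side_crop.png

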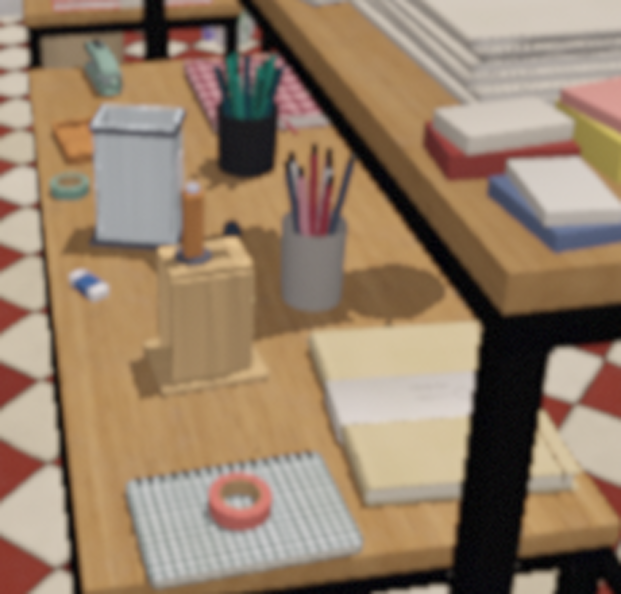

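```bash
python3 - <<'E'
from h import *
import bench
from bench import *
print([k for k in dir(bench) if not k.startswith('_')])
try: print(grasp_offset)
except Exception as e: print(e)
P=np.load("pics/sideP.npy"); print("side")
for uv in [(380,250),(300,150),(260,110),(230,65),(370,270),(385,330)]:
    print(uv,P[uv[1],uv[0]].round(3))
P=np.load("pics/sceneP.npy"); 
for uv in [(30,195),(120,155),(200,130),(280,80),(180,185),(175,180),(266,140)]:
    print(uv,P[uv[1],uv[0]].round(3))
for n in ["scene","side"]:
    P=np.load(f"pics/{n}P.npy")
    def sel(x0,x1,y0,y1,z0,z1):
        m=(P[...,0]>x0)&(P[...,0]<x1)&(P[...,1]>y0)&(P[...,1]<y1)&(P[...,2]>z0)&(P[...,2]<z1)
        return P[m]
    for nm,b in dict(can=(.45,.65,-.15,.03,.138,.150),plate=(.45,.65,-.42,-.25,.108,.122),hand=(.45,.65,-.42,-.25,.13,.2),foot=(.42,.65,-.42,-.25,.004,.03),tray=(.4,.6,.1,.3,.011,.02),stamp=(.55,.63,-.2,-.12,.03,.09),eraser=(.42,.49,-.21,-.13,.006,.02)).items():
        q=sel(*b)
        if len(q)<4: print(n,nm,len(q)); continue
        r=cv2.minAreaRect(q[:,:2].astype(np.float32)*1000)
        print(n,nm,len(q),q.mean(0).round(3),q.min(0).round(3),q.max(0).round(3),np.round(r[0],1),np.round(r[1],1),round(r[2],1))
E
```

```text
['MotionError', 'camera_params', 'capture', 'grasp_offset', 'hand_in', 'observe']
-0.0187
side
(380, 250) [ 0.629 -0.703  0.304]
(300, 150) [ 0.624 -0.304  0.318]
(260, 110) [0.623 0.181 0.295]
(230, 65) [0.632 1.098 0.318]
(370, 270) [ 0.628 -0.683  0.258]
(385, 330) [ 0.75  -0.548  0.   ]
(30, 195) [0.622 0.411 0.298]
(120, 155) [0.628 0.202 0.319]
(200, 130) [0.621 0.    0.318]
(280, 80) [ 0.683 -0.27   0.343]
(180, 185) [0.701 0.064 0.076]
(175, 180) [0.664 0.082 0.14 ]
(266, 140) [ 0.676 -0.221  0.152]
scene can 248 [ 0.514 -0.057  0.143] [ 0.462 -0.101  0.138] [ 0.569 -0.015  0.147] [517.9 -57.9] [61.8 97.3] 71.1
scene plate 0
scene hand 0
scene foot 88 [ 0.485 -0.357  0.007] [ 0.421 -0.419  0.004] [ 0.558 -0.252  0.026] [ 464.9 -359.6] [ 92.2 207.4] 38.9
scene tray 336 [0.507 0.198 0.015] [0.44  0.134 0.011] [0.582 0.259 0.02 ] [511.  197.1] [133.7 111.9] 7.4
scene stamp 49 [ 0.595 -0.163  0.055] [ 0.589 -0.173  0.031] [ 0.604 -0.156  0.067] [ 596.7 -164.3] [15.1 16.8] 5.7
scene eraser 0
side can 165 [ 0.52  -0.064  0.141] [ 0.469 -0.104  0.138] [ 0.574 -0.019  0.145] [519.7 -60.7] [63.8 94.4] 72.3
side plate 381 [ 0.543 -0.323  0.114] [ 0.505 -0.345  0.108] [ 0.582 -0.287  0.122] [ 543.6 -317. ] [74.5 57.3] 3.7
side hand 194 [ 0.532 -0.321  0.159] [ 0.523 -0.325  0.131] [ 0.542 -0.309  0.186] [ 532.2 -318.7] [15.9 18.8] 79.2
side foot 744 [ 0.561 -0.343  0.013] [ 0.491 -0.42   0.004] [ 0.65  -0.275  0.03 ] [ 570.8 -348.2] [109.5 183.6] 76.5
side tray 52 [0.464 0.194 0.014] [0.443 0.13  0.011] [0.499 0.252 0.017] [466.4 192. ] [123.1  54.2] 84.1
side stamp 45 [ 0.6   -0.171  0.057] [ 0.591 -0.179  0.045] [ 0.608 -0.164  0.065] [ 599.4 -171.6] [16.5 15.5] 0.8
side eraser 78 [ 0.451 -0.169  0.01 ] [ 0.435 -0.192  0.007] [ 0.469 -0.142  0.012] [ 451.  -166.9] [23.  44.9] 30.4
```

```bash
cat >> h.py <<'E'
def yawmat(y):
    c,s=np.cos(y),np.sin(y); return np.array([[c,s,0],[s,-c,0],[0,0,-1.]])
def delta(p0,R0,p1,R1):
    return np.r_[R.from_matrix(R0.T@R1).as_rotvec(), R0.T@(np.asarray(p1)-p0)]
def load():
    j=json.load(open('cmd.json')); return np.array(j['p']),np.array(j['R'])
def save(p,Rm): json.dump(dict(p=list(map(float,p)),R=np.asarray(Rm).tolist()),open('cmd.json','w'))
def plan(targets, dec=4):
    """targets: list of calls; each a list of (pos,yaw) rows. prints rounded deltas, tracks cmd pose"""
    p,Rm=load()
    for call in targets:
        rows=[]
        for (q,y) in call:
            d=delta(p,Rm,q,yawmat(y)); d[:3]=np.round(d[:3],3); d[3:]=np.round(d[3:],dec); rows.append(d)
        for d in rows: print(', '.join(f'{x:g}' for x in d+0.0))
        d=rows[-1]
        p,Rm=p+Rm@d[3:], Rm@R.from_rotvec(d[:3]).as_matrix()
        print('-> ',p.round(4), 'yaw',np.arctan2(Rm[1,0],Rm[0,0]).round(4)); 
    save(p,Rm)
def yaw0():
    _,Rm=load(); return np.arctan2(Rm[1,0],Rm[0,0])
def lin(a,b,n,n0=0):
    """straight rows from a=(p,yaw) to b, n rows + n0 repeats"""
    a0,a1=np.asarray(a[0],float),a[1]; b0,b1=np.asarray(b[0],float),b[1]
    L=[(a0+(b0-a0)*k/n,a1+(b1-a1)*k/n) for k in range(1,n+1)]
    return L+[L[-1]]*n0
def wrist_rays(cp,tp,tR,uv):
    uv=np.atleast_2d(np.asarray(uv,float)); H=np.array(cp['hand_eye'])
    dx=(uv[:,0]-cp['cx'])/cp['fx']; dy=(uv[:,1]-cp['cy'])/cp['fy']; th=np.hypot(dx,dy)+1e-12
    c=np.stack([np.sin(th)*dx/th,np.sin(th)*dy/th,np.cos(th)],-1)
    w=c@H[:3,:3].T@tR.T
    o=tR@H[:3,3]+tp
    return o,w,c
def wrist_onz(cp,tp,tR,uv,z):
    o,w,_=wrist_rays(cp,tp,tR,uv); return o+w*((z-o[2])/w[:,2])[:,None]
def wrist_pts(cp,tp,tR,d):
    v,u=np.mgrid[0:d.shape[0],0:d.shape[1]]
    o,w,c=wrist_rays(cp,tp,tR,np.stack([u.ravel(),v.ravel()],-1))
    return (o+w*(d.ravel()/c[:,2])[:,None]).reshape(d.shape+(3,))
def wrist_proj(cp,tp,tR,P):
    H=np.array(cp['hand_eye']); t=tR.T@(np.asarray(P)-tp); c=H[:3,:3].T@(t-H[:3,3])
    th=np.arctan2(np.hypot(c[0],c[1]),c[2]); r=np.hypot(c[0],c[1])+1e-12
    return cp['cx']+cp['fx']*th*c[0]/r, cp['cy']+cp['fy']*th*c[1]/r
E
python3 - <<'E'
from h import *
save([0.144,-0.634,0.231],yawmat(0.2228))
a=((0.144,-0.634,0.231),0.2228); b=((0.532,-0.38,0.30),1.6)
L=lin(a,b,9,1)
plan([L[:5],L[5:]],3)
E
```

```text
0, 0, -0.153, 0.048, -0.018, -0.008
0, 0, -0.306, 0.097, -0.036, -0.015
0, 0, -0.459, 0.145, -0.054, -0.023
0, 0, -0.612, 0.193, -0.072, -0.031
0, 0, -0.765, 0.241, -0.09, -0.038
->  [ 0.3592 -0.493   0.269 ] yaw 0.9878
0, 0, -0.153, 0.048, 0.021, -0.008
0, 0, -0.306, 0.095, 0.041, -0.016
0, 0, -0.459, 0.142, 0.062, -0.023
0, 0, -0.612, 0.189, 0.082, -0.031
0, 0, -0.612, 0.189, 0.082, -0.031
->  [ 0.5317 -0.3803  0.3   ] yaw 1.5998
```

carry_out --deltas '[0, 0, -0.153, 0.048, -0.018, -0.008, 0.085, 0, 0, -0.306, 0.097, -0.036, -0.015, 0.085, 0, 0, -0.459, 0.145, -0.054, -0.023, 0.085, 0, 0, -0.612, 0.193, -0.072, -0.031, 0.085, 0, 0, -0.765, 0.241, -0.09, -0.038, 0.085]'

```text
time: 0.78
tool_pos: [0.36, -0.4917, 0.2693]
tool_rot: [-0.0, 0.879, 0.476, 0.0]
wrist_force: [0.2, -0.7, 0.3]
finger_gap: 0.0849
```

carry_out --deltas '[0, 0, -0.153, 0.048, 0.021, -0.008, 0.085, 0, 0, -0.306, 0.095, 0.041, -0.016, 0.085, 0, 0, -0.459, 0.142, 0.062, -0.023, 0.085, 0, 0, -0.612, 0.189, 0.082, -0.031, 0.085, 0, 0, -0.612, 0.189, 0.082, -0.031, 0.085]'

```text
time: 1.4
tool_pos: [0.5337, -0.3781, 0.3006]
tool_rot: [0.0, 0.695, 0.719, 0.0]
wrist_force: [-0.2, -0.3, 0.6]
finger_gap: 0.0849
```

```bash
cat > look.py <<'E'
import sys
from h import *
from bench import *
n=sys.argv[1]; tag=sys.argv[2]
s=observe(); p,d=capture(n)
np.savez(f"pics/{tag}.npz",rgb=p,d=d,tp=s['tool_pos'],tR=rot(s['tool_rot']))
cv2.imwrite(f"pics/{tag}.png",p[:,:,::-1])
print(s['time'],s['tool_pos'].round(4),s['tool_rot'].round(4),s['wrist_force'].round(2),s['finger_gap'],s['q'].round(3))
E
python3 look.py wrist w1
python3 - <<'E'
from h import *
# next canister view
p,Rm=load(); y=yaw0()
L=lin((p,y),((0.515,-0.143,0.31),1.5),4,1)
plan([L],3)
E
```

```text
1.4 [ 0.5337 -0.3781  0.3006] [4.00e-04 6.95e-01 7.19e-01 2.00e-04] [-0.16 -0.26  0.57] 0.08489199168126793 [-0.79   0.207  1.476  0.     1.458 -0.824]
0, 0, 0.025, 0.059, -0.002, -0.003
0, 0, 0.05, 0.119, -0.005, -0.005
0, 0, 0.075, 0.178, -0.007, -0.007
0, 0, 0.1, 0.238, -0.01, -0.01
0, 0, 0.1, 0.238, -0.01, -0.01
->  [ 0.5148 -0.1427  0.31  ] yaw 1.4998
```

View pics/w1.png

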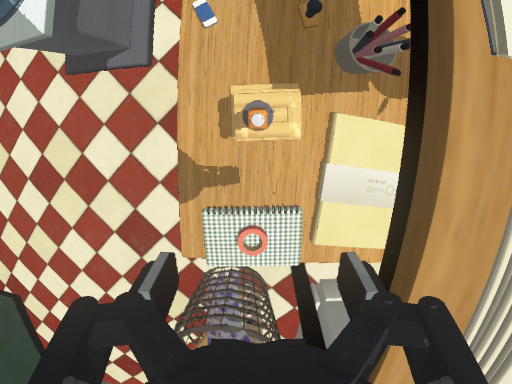

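carry_out --deltas '[0, 0, 0.025, 0.059, -0.002, -0.003, 0.085, 0, 0, 0.05, 0.119, -0.005, -0.005, 0.085, 0, 0, 0.075, 0.178, -0.007, -0.007, 0.085, 0, 0, 0.1, 0.238, -0.01, -0.01, 0.085, 0, 0, 0.1, 0.238, -0.01, -0.01, 0.085]'

```text
time: 2.08
tool_pos: [0.5135, -0.1405, 0.3104]
tool_rot: [0.0, 0.731, 0.682, 0.0]
wrist_force: [-1.7, -0.4, -0.0]
finger_gap: 0.0852
```

```bash
python3 look.py wrist w2
python3 - <<'E'
from h import *
for n,(x0,x1,y0,y1) in dict(w1=(210,330,60,160),w2=(140,370,20,190)).items():
    z=np.load(f"pics/{n}.npz"); im=z['rgb'][y0:y1,x0:x1,::-1]; f=min(780/(x1-x0),590/(y1-y0))
    cv2.imwrite(f"pics/{n}c.png",cv2.resize(im,None,fx=f,fy=f,interpolation=cv2.INTER_CUBIC)); print(n,f)
E
```

```text
2.075 [ 0.5135 -0.1405  0.3104] [1.000e-04 7.310e-01 6.824e-01 1.000e-04] [-1.72 -0.44 -0.01] 0.08518697341335259 [-0.48  -0.091  1.77   0.     1.463 -0.411]
w1 5.9
w2 3.391304347826087
```

View pics/w2.png

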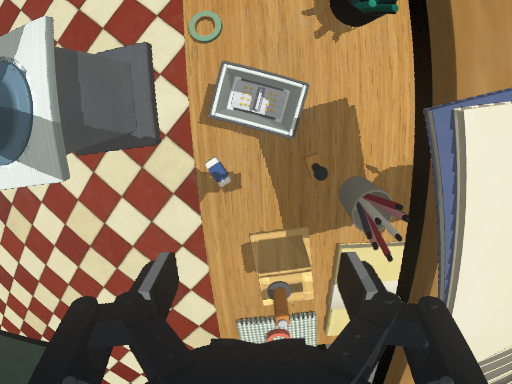

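View pics/w2c.png

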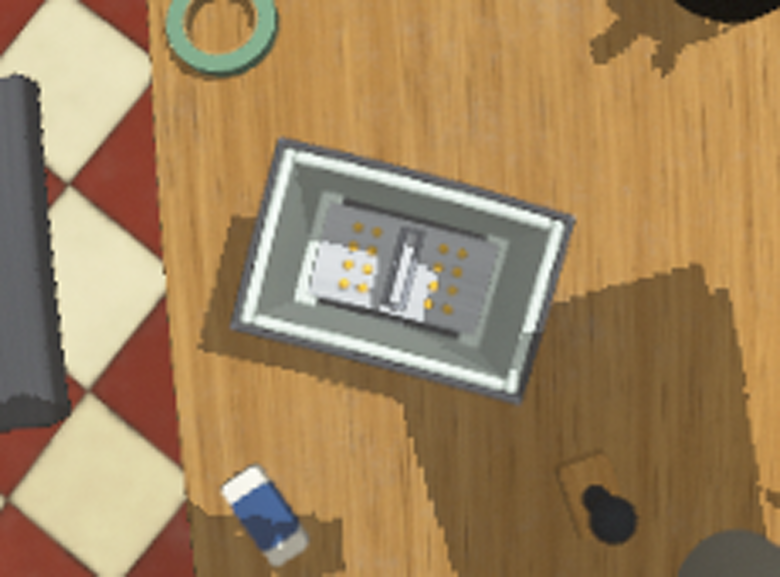

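View pics/w1c.png

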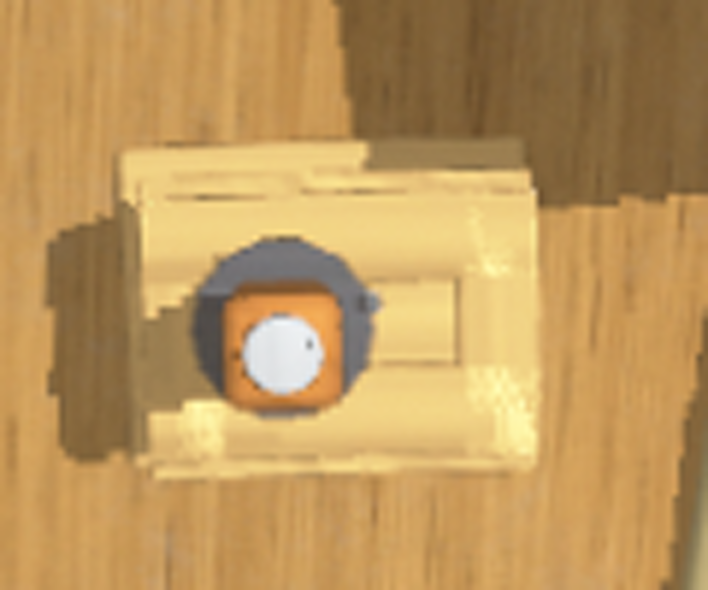

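```bash
python3 - <<'E'
from h import *
from bench import camera_params
cp=camera_params("wrist")
def g(n,cr,z,x0,y0,f):
    Z=np.load(f"pics/{n}.npz"); uv=(np.array(cr,float)+.5)/f-.5+[x0,y0]
    return wrist_onz(cp,Z['tp'],Z['tR'],uv,z)
c=g("w2",[(282,140),(573,215),(520,402),(235,325)],0.144,140,20,3.3913)
print("can corners\n",c.round(4),"\nctr",c.mean(0).round(4),"sides",[np.linalg.norm(c[i]-c[(i+1)%4]).round(4) for i in range(4)])
e=(c[1]-c[0]+c[2]-c[3]); print("yaw deg",np.degrees(np.arctan2(e[1],e[0])).round(2))
ci=g("w2",[(288,152),(565,220),(514,392),(245,320)],0.144,140,20,3.3913)
print("white inner?",ci.mean(0).round(4))
for nm,cr,z in [("handle top",[(283,354)],.181),("collar",[(283,328)],.118),("tick",[(370,303)],.118),("slot end",[(460,279),(460,364)],.115),("plate R",[(530,172),(537,465)],.115),("plate L",[(140,180),(150,475)],.115),("tick@20",[(370,303)],.02)]:
    print(nm,g("w1",cr,z,210,60,5.9).round(4).tolist())
for n in ["w1","w2"]:
    Z=np.load(f"pics/{n}.npz"); P=wrist_pts(cp,Z['tp'],Z['tR'],Z['d']); 
    print(n,"table z",np.median(P[150:200,230:300,2]) if n=="w2" else np.median(P[170:200,200:300,2]))
    if n=="w2":
        for zlo,zhi in [(.135,.155),(.05,.1),(.02,.045)]:
            m=(P[...,2]>zlo)&(P[...,2]<zhi)&(np.hypot(P[...,0]-.518,P[...,1]+.059)<(.07 if zlo>.1 else .03))
            q=P[m]; 
            print(zlo,len(q), q.mean(0).round(4) if len(q) else '', cv2.minAreaRect(q[:,:2].astype(np.float32)*1000) if len(q)>3 else '')
        q=P[(P[...,2]>.05)&(P[...,2]<.11)&(np.hypot(P[...,0]-.518,P[...,1]+.059)<.02)]
        print(np.percentile(q[:,2],[0,10,50,90,100]).round(4) if len(q) else '')
        np.set_printoptions(linewidth=250)
        # print height map near strap
        u0=int(140+400/3.39); v0=int(20+270/3.39)
        print((P[v0-14:v0+16,u0-14:u0+16,2]*1000).round().astype(int))
    else:
        for zlo,zhi in [(.105,.125),(.17,.19)]:
            q=P[(P[...,2]>zlo)&(P[...,2]<zhi)&(abs(P[...,0]-.545)<.07)&(abs(P[...,1]+.32)<.06)]
            print(zlo,len(q),q.mean(0).round(4),cv2.minAreaRect(q[:,:2].astype(np.float32)*1000))
E
```

```text
can corners
 [[ 0.4875 -0.0148  0.144 ]
 [ 0.5734 -0.0435  0.144 ]
 [ 0.5542 -0.1007  0.144 ]
 [ 0.4685 -0.0704  0.144 ]] 
ctr [ 0.5209 -0.0573  0.144 ] sides [np.float64(0.0906), np.float64(0.0604), np.float64(0.0908), np.float64(0.0588)]
yaw deg -18.99
white inner? [ 0.521  -0.0576  0.144 ]
handle top [[0.5323, -0.3131, 0.181]]
collar [[0.5323, -0.3127, 0.118]]
tick [[0.5481, -0.3075, 0.118]]
slot end [[0.5648, -0.3023, 0.115], [0.5655, -0.3183, 0.115]]
plate R [[0.5769, -0.2814, 0.115], [0.5812, -0.3367, 0.115]]
plate L [[0.5052, -0.2858, 0.115], [0.5082, -0.3414, 0.115]]
tick@20 [[0.5531, -0.3114, 0.02]]
w1 table z 0.00014501186665247245
0.105 2782 [ 0.5439 -0.3106  0.1147] ((542.9981079101562, -311.7343444824219), (74.71220397949219, 58.110511779785156), 3.793936014175415)
0.17 414 [ 0.5321 -0.3124  0.1819] ((531.808837890625, -312.7843017578125), (17.682817459106445, 18.02195167541504), 2.12803053855896)
w2 table z 0.00018784965542500975
0.135 1936 [ 0.5201 -0.0578  0.1427] ((520.23046875, -57.61084747314453), (62.537841796875, 94.41932678222656), 70.65057373046875)
0.05 202 [ 
[... 3288 characters left out ...]
 37  35  35  35  68  66  37  35  30  30  30  31  29  33  33  35  29  31  30  30  29]
 [  7   7   6  27  30  30  30  29  31  30  30  37  36  37  37  38  37  31  28  31  29  29  33  34  33  29  30  30  34  32]
 [  5   6   6   6   6   6   7  30  29  29  30  31  31  30  30  38  30  31  31  31  30  29  30  30  30  31  31  31  35  36]
 [ 18  11   5   5   5   6   6   5   5   6   9  30  29  30  31  30  29  29  29  30  30  31  32  30  30  30  30  30  32  34]
 [ 39  32  27  20  15   7   7   6   7   7   7   7   7   7   6  29  31  32  30  30  30  30  30  30  30  30  32  30  28  31]
 [ 57  52  48  42  38  31  25  17  11   6   6   6   6   6   7   4   7   7  29  29  30  31  29  32  30  31  31  31  29  30]]
```

```bash
python3 - <<'E'
from h import *
from bench import camera_params
cp=camera_params("wrist")
Z=np.load("pics/w2.npz"); P=wrist_pts(cp,Z['tp'],Z['tR'],Z['d'])
q=P[(P[...,2]>.06)&(P[...,2]<.11)&(np.hypot(P[...,0]-.518,P[...,1]+.059)<.02)]
print("strap",len(q),q.mean(0).round(4),cv2.minAreaRect(q[:,:2].astype(np.float32)*1000))
r=cv2.minAreaRect(P[(abs(P[...,2]-.03)<.003)&(np.hypot(P[...,0]-.518,P[...,1]+.059)<.045)][:,:2].astype(np.float32)*1000); print("flange",r)
p,Rm=load(); y=yaw0()
b=((0.5325,-0.3128,0.25),1.628); c=((0.5325,-0.3128,0.1313),1.628)
plan([lin((p,y),b,4,1), lin(b,c,3,2)],4)
E
```

```text
strap 68 [ 0.521  -0.0576  0.0674] ((520.9456176757812, -57.524513244628906), (26.970108032226562, 4.041433334350586), 71.07085418701172)
flange ((520.4402465820312, -57.496891021728516), (49.3524284362793, 81.29806518554688), 71.86448669433594)
0, 0, -0.032, -0.0421, 0.0074, 0.015
0, 0, -0.064, -0.0842, 0.0149, 0.03
0, 0, -0.096, -0.1263, 0.0223, 0.045
0, 0, -0.128, -0.1684, 0.0298, 0.06
0, 0, -0.128, -0.1684, 0.0298, 0.06
->  [ 0.5325 -0.3128  0.25  ] yaw 1.6278
0, 0, 0, 0, 0, 0.0396
0, 0, 0, 0, 0, 0.0791
0, 0, 0, 0, 0, 0.1187
0, 0, 0, 0, 0, 0.1187
0, 0, 0, 0, 0, 0.1187
->  [ 0.5325 -0.3128  0.1313] yaw 1.6278
```

carry_out --deltas '[0, 0, -0.032, -0.042, 0.0075, 0.015, 0.085, 0, 0, -0.064, -0.084, 0.015, 0.03, 0.085, 0, 0, -0.096, -0.126, 0.0225, 0.045, 0.085, 0, 0, -0.128, -0.1685, 0.03, 0.06, 0.085, 0, 0, -0.128, -0.1685, 0.03, 0.06, 0.085]'

```text
time: 2.75
tool_pos: [0.5303, -0.3168, 0.2475]
tool_rot: [-0.002, 0.689, 0.725, -0.0]
wrist_force: [-0.7, 0.5, 0.2]
finger_gap: 0.0853
```

carry_out --deltas '[0, 0, 0, 0, 0, 0.04, 0.085, 0, 0, 0, 0, 0, 0.08, 0.085, 0, 0, 0, 0, 0, 0.1185, 0.085, 0, 0, 0, 0, 0, 0.1185, 0.085, 0, 0, 0, 0, 0, 0.1185, 0.085]'

```text
time: 3.38
tool_pos: [0.533, -0.3139, 0.1337]
tool_rot: [0.001, 0.687, 0.727, 0.0]
wrist_force: [0.2, -0.5, 0.1]
finger_gap: 0.0853
```

```bash
python3 look.py wrist w3
```

```text
3.375 [ 0.533  -0.3139  0.1337] [1.300e-03 6.869e-01 7.267e-01 1.000e-04] [ 0.21 -0.45  0.12] 0.08528853868515793 [-0.715  0.274  1.711  0.     1.154 -0.772]
```

View pics/w3.png

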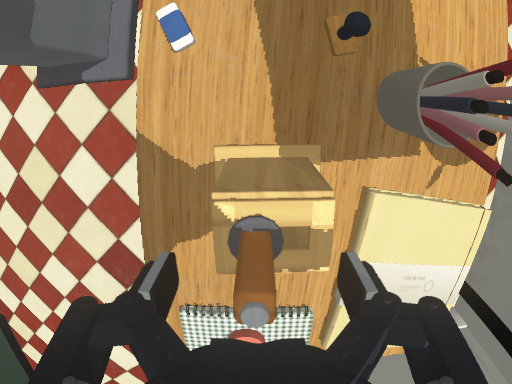

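carry_out --deltas '[0, 0, 0, 0, 0, 0, 0.01, 0, 0, 0, 0, 0, 0, 0.01, 0, 0, 0, 0, 0, 0, 0.01, 0, 0, 0, 0, 0, 0, 0.01, 0, 0, 0, 0, 0, 0, 0.01]' --newtons 70

```text
time: 4.05
tool_pos: [0.5325, -0.313, 0.1321]
tool_rot: [0.0, 0.687, 0.727, 0.0]
wrist_force: [-0.6, 0.1, 2.0]
finger_gap: 0.0177
```

```bash
python3 look.py wrist w4; python3 - <<'E'
from h import *
p,Rm=load(); print(p)
a=(p,yaw0()); b=((0.5325,-0.3128,0.20),1.628); c=((0.5325,-0.3128,0.32),1.628)
plan([lin(a,b,3,2),lin(b,c,4,1)],4)
E
```

```text
4.05 [ 0.5325 -0.313   0.1321] [2.000e-04 6.866e-01 7.270e-01 0.000e+00] [-0.64  0.07  2.03] 0.017655863232263508 [-0.715  0.275  1.713 -0.     1.153 -0.772]
[ 0.53254281 -0.31281557  0.1313    ]
0, 0, 0, 0, 0, -0.0229
0, 0, 0, 0, 0, -0.0458
0, 0, 0, 0, 0, -0.0687
0, 0, 0, 0, 0, -0.0687
0, 0, 0, 0, 0, -0.0687
->  [ 0.5325 -0.3128  0.2   ] yaw 1.6278
0, 0, 0, 0, 0, -0.03
0, 0, 0, 0, 0, -0.06
0, 0, 0, 0, 0, -0.09
0, 0, 0, 0, 0, -0.12
0, 0, 0, 0, 0, -0.12
->  [ 0.5325 -0.3128  0.32  ] yaw 1.6278
```

View pics/w4.png

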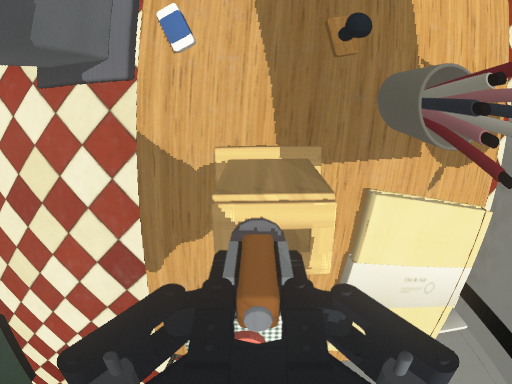

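carry_out --deltas '[0, 0, 0, 0, 0, -0.023, 0.01, 0, 0, 0, 0, 0, -0.046, 0.01, 0, 0, 0, 0, 0, -0.069, 0.01, 0, 0, 0, 0, 0, -0.0687, 0.01, 0, 0, 0, 0, 0, -0.0687, 0.01]'

```text
time: 4.72
tool_pos: [0.5318, -0.3124, 0.1989]
tool_rot: [-0.001, 0.687, 0.727, -0.0]
wrist_force: [-0.2, -0.3, -1.9]
finger_gap: 0.0169
```

carry_out --deltas '[0, 0, 0, 0, 0, -0.03, 0.01, 0, 0, 0, 0, 0, -0.06, 0.01, 0, 0, 0, 0, 0, -0.09, 0.01, 0, 0, 0, 0, 0, -0.12, 0.01, 0, 0, 0, 0, 0, -0.12, 0.01]'

```text
time: 5.35
tool_pos: [0.533, -0.3134, 0.3218]
tool_rot: [0.002, 0.687, 0.727, 0.0]
wrist_force: [-0.4, -0.3, -1.8]
finger_gap: 0.0173
```

```bash
python3 look.py side s5; python3 look.py wrist w5; python3 - <<'E'
from h import *
p,Rm=load(); print(p)
b=((0.5096,-0.0536,0.32),1.241); c=((0.5096,-0.0536,0.22),1.241)
plan([lin((p,yaw0()),b,5,0),lin(b,c,3,2)],4)
Z=np.load("pics/s5.npz"); im=Z['rgb'][130:300,190:350,::-1]
cv2.imwrite("pics/s5c.png",cv2.resize(im,None,fx=3.5,fy=3.5,interpolation=cv2.INTER_CUBIC))
E
```

```text
5.35 [ 0.533  -0.3134  0.3218] [1.600e-03 6.867e-01 7.270e-01 1.000e-04] [-0.37 -0.26 -1.85] 0.01725410781467535 [-0.715  0.11   1.547  0.     1.482 -0.772]
5.4 [ 0.5323 -0.3129  0.3195] [-3.000e-04  6.867e-01  7.270e-01 -0.000e+00] [-0.65  0.26 -0.14] 0.01701342635211513 [-0.715  0.111  1.549  0.     1.482 -0.772]
[ 0.53254281 -0.31281557  0.32      ]
0, 0, 0.077, 0.052, -0.0016, 0
0, 0, 0.155, 0.104, -0.0033, 0
0, 0, 0.232, 0.1561, -0.0049, 0
0, 0, 0.309, 0.2081, -0.0065, 0
0, 0, 0.387, 0.2601, -0.0081, 0
->  [ 0.5096 -0.0536  0.32  ] yaw 1.2408
0, 0, 0, 0, 0, 0.0333
0, 0, 0, 0, 0, 0.0667
0, 0, 0, 0, 0, 0.1
0, 0, 0, 0, 0, 0.1
0, 0, 0, 0, 0, 0.1
->  [ 0.5096 -0.0536  0.22  ] yaw 1.2408
```

View pics/s5c.png

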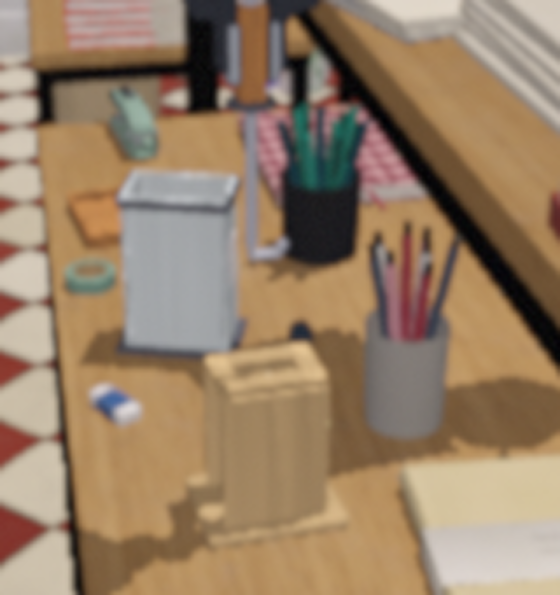

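View pics/w5.png

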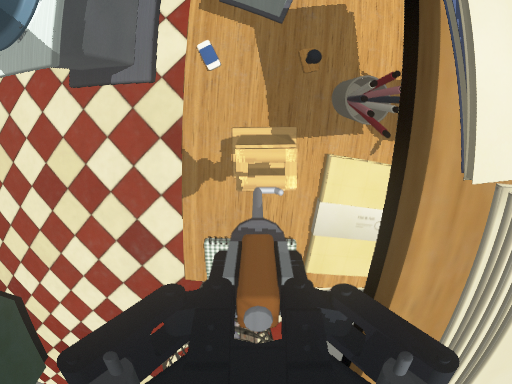

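carry_out --deltas '[0, 0, 0.077, 0.052, -0.0015, 0, 0.01, 0, 0, 0.155, 0.104, -0.0035, 0, 0.01, 0, 0, 0.232, 0.156, -0.005, 0, 0.01, 0, 0, 0.309, 0.208, -0.0065, 0, 0.01, 0, 0, 0.387, 0.26, -0.008, 0, 0.01]'

```text
time: 6.08
tool_pos: [0.5082, -0.0519, 0.3176]
tool_rot: [-0.002, 0.814, 0.58, -0.001]
wrist_force: [0.5, -0.8, -0.5]
finger_gap: 0.0171
```

carry_out --deltas '[0, 0, 0, 0, 0, 0, 0.01, 0, 0, 0, 0, 0, 0, 0.01]'

```text
time: 6.32
tool_pos: [0.509, -0.0538, 0.3186]
tool_rot: [-0.001, 0.813, 0.582, -0.001]
wrist_force: [0.1, 0.3, -1.1]
finger_gap: 0.0173
```

```bash
python3 look.py wrist w6; python3 look.py side s6; python3 - <<'E'
from h import *
from bench import camera_params
cp=camera_params("wrist")
for n in ["w5","w6"]:
    Z=np.load(f"pics/{n}.npz"); 
    for t in [(0,0,.124),(0,.02,.118)]: print(n,t,np.round(wrist_proj(cp,Z['tp'],Z['tR'],Z['tp']+Z['tR']@np.array(t)),1))
Z=np.load("pics/w6.npz"); im=Z['rgb'][60:300,150:400,::-1]
cv2.imwrite("pics/w6c.png",cv2.resize(im,None,fx=2.4,fy=2.4,interpolation=cv2.INTER_CUBIC))
E
```

```text
6.325 [ 0.509  -0.0538  0.3186] [-0.001   0.8135  0.5816 -0.001 ] [ 0.1   0.31 -1.05] 0.01729010010600948 [-0.327 -0.145  1.804 -0.     1.485  0.003]
6.375 [ 0.5092 -0.0543  0.319 ] [-9.000e-04  8.138e-01  5.811e-01 -8.000e-04] [ 0.45 -0.33 -0.56] 0.016727254081399974 [-0.328 -0.145  1.803 -0.     1.486  0.003]
w5 (0, 0, 0.124) [257.  189.1]
w5 (0, 0.02, 0.118) [278.7 191.1]
w6 (0, 0, 0.124) [257.  189.1]
w6 (0, 0.02, 0.118) [278.7 191.1]
```

View pics/w6c.png

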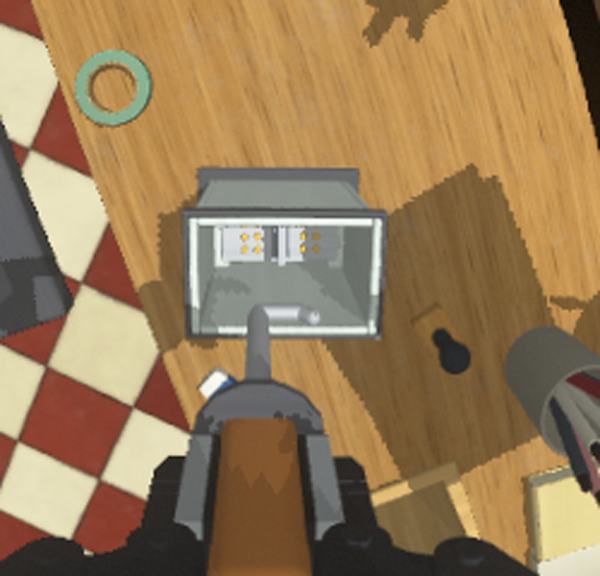

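carry_out --deltas '[0, 0, 0, 0, 0, 0.0335, 0.01, 0, 0, 0, 0, 0, 0.0665, 0.01, 0, 0, 0, 0, 0, 0.1, 0.01, 0, 0, 0, 0, 0, 0.1, 0.01, 0, 0, 0, 0, 0, 0.1, 0.01]'

```text
time: 7.05
tool_pos: [0.5103, -0.0547, 0.2218]
tool_rot: [0.001, 0.814, 0.581, 0.0]
wrist_force: [0.5, -0.8, -1.6]
finger_gap: 0.0173
```

carry_out --deltas '[0, 0, 0, 0, 0, 0.01, 0.01, 0, 0, 0, 0, 0, 0.018, 0.01, 0, 0, 0, 0, 0, 0.024, 0.01, 0, 0, 0, 0, 0, 0.024, 0.01, 0, 0, 0, 0, 0, 0.024, 0.01]'

```text
time: 7.68
tool_pos: [0.5097, -0.0538, 0.1967]
tool_rot: [0.0, 0.814, 0.581, 0.0]
wrist_force: [-0.1, -0.9, -1.0]
finger_gap: 0.017
```

```bash
python3 look.py wrist w7; for i in 1 2; do python3 - <<'E'
from bench import *
s=observe(); print(s['time'],s['tool_pos'].round(4),s['wrist_force'].round(2),s['ft_torque'].round(3))
E
done; python3 - <<'E'
from h import *
Z=np.load("pics/w7.npz"); im=Z['rgb'][60:300,150:400,::-1]
cv2.imwrite("pics/w7c.png",cv2.resize(im,None,fx=2.4,fy=2.4,interpolation=cv2.INTER_CUBIC))
E
```

```text
7.675 [ 0.5097 -0.0538  0.1967] [1.000e-04 8.136e-01 5.814e-01 1.000e-04] [-0.08 -0.91 -0.95] 0.01695611627885515 [-0.327 -0.045  1.937 -0.     1.25   0.003]
7.725 [ 0.5098 -0.0538  0.1968] [-0.26  0.85 -1.37] [ 0.013 -0.024  0.035]
7.725 [ 0.5098 -0.0538  0.1968] [-0.26  0.85 -1.37] [ 0.013 -0.024  0.035]
```

View pics/w7c.png

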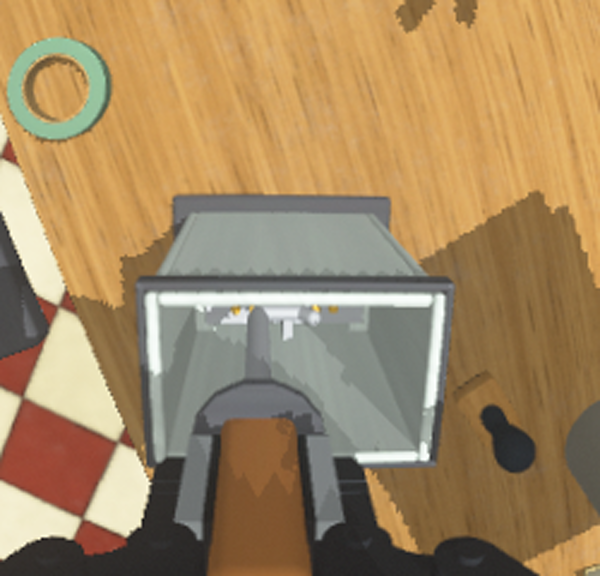

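carry_out --deltas '[0, 0, 0, 0, 0, 0.0005, 0.01, 0, 0, 0, 0, 0, 0.001, 0.01, 0, 0, 0, 0, 0, 0.0015, 0.01, 0, 0, 0, 0, 0, 0.002, 0.01, 0, 0, 0, 0, 0, 0.0025, 0.01]'

```text
time: 8.35
tool_pos: [0.5096, -0.0538, 0.194]
tool_rot: [-0.0, 0.814, 0.581, 0.0]
wrist_force: [-0.2, -0.6, -0.6]
finger_gap: 0.0174
```

carry_out --deltas '[0, 0, 0, 0, 0, 0.0005, 0.01, 0, 0, 0, 0, 0, 0.001, 0.01, 0, 0, 0, 0, 0, 0.001, 0.01]'

```text
time: 8.72
tool_pos: [0.5095, -0.0537, 0.1929]
tool_rot: [-0.0, 0.814, 0.581, -0.0]
wrist_force: [-0.3, -0.1, -1.6]
finger_gap: 0.0173
```

carry_out --deltas '[0, 0, 0, 0, 0, 0.0005, 0.01, 0, 0, 0, 0, 0, 0.0005, 0.01]'

```text
time: 8.98
tool_pos: [0.5096, -0.0537, 0.1925]
tool_rot: [-0.0, 0.814, 0.581, -0.0]
wrist_force: [0.3, -0.7, -0.6]
finger_gap: 0.0172
```

carry_out --deltas '[0, 0, 0, 0, 0, 0.0005, 0.01, 0, 0, 0, 0, 0, 0.0005, 0.01]'

```text
time: 9.22
tool_pos: [0.5095, -0.0537, 0.1919]
tool_rot: [-0.0, 0.814, 0.581, -0.0]
wrist_force: [0.3, 0.2, -0.8]
finger_gap: 0.0173
```

carry_out --deltas '[0, 0, 0, 0, 0, 0.0005, 0.01, 0, 0, 0, 0, 0, 0.0005, 0.01]'

```text
time: 9.48
tool_pos: [0.5096, -0.0538, 0.1915]
tool_rot: [0.0, 0.814, 0.581, 0.0]
wrist_force: [-0.3, -0.6, -1.4]
finger_gap: 0.0172
```

carry_out --deltas '[0, 0, 0, 0, 0, 0.0005, 0.01, 0, 0, 0, 0, 0, 0.0005, 0.01]'

```text
time: 9.72
tool_pos: [0.5097, -0.0538, 0.1913]
tool_rot: [0.0, 0.814, 0.581, 0.0]
wrist_force: [-1.9, 0.7, 0.3]
finger_gap: 0.0174
```

carry_out --deltas '[0, 0, 0, 0, 0, 0.0005, 0.01, 0, 0, 0, 0, 0, 0.0005, 0.01]'

```text
time: 9.98
tool_pos: [0.5098, -0.0538, 0.1911]
tool_rot: [0.0, 0.814, 0.581, 0.0]
wrist_force: [-0.9, -0.0, 4.2]
finger_gap: 0.0169
```

carry_out --deltas '[0, 0, 0, 0, 0, -0.006, 0.01, 0, 0, 0, 0, -0.01, -0.006, 0.01, 0, 0, 0, 0, -0.019, -0.006, 0.01, 0, 0, 0, 0, -0.019, -0.006, 0.01, 0, 0, 0, 0, -0.019, -0.006, 0.01]'

```text
time: 10.6
tool_pos: [0.4915, -0.0476, 0.1965]
tool_rot: [0.0, 0.814, 0.581, 0.0]
wrist_force: [-0.4, -0.2, -0.9]
finger_gap: 0.0171
```

carry_out --deltas '[0, 0, 0, 0, 0, 0.008, 0.01, 0, 0, 0, 0, 0, 0.016, 0.01, 0, 0, 0, 0, 0, 0.022, 0.01, 0, 0, 0, 0, 0, 0.025, 0.01, 0, 0, 0, 0, 0, 0.025, 0.01]'

```text
time: 11.22
tool_pos: [0.4915, -0.0476, 0.1712]
tool_rot: [-0.0, 0.814, 0.581, -0.0]
wrist_force: [0.2, 0.5, -0.9]
finger_gap: 0.0173
```

```bash
python3 look.py wrist w8; python3 - <<'E'
from h import *
from bench import *
s=observe(); print(s['time'],s['tool_pos'].round(4),s['wrist_force'].round(2))
p=s['tool_pos']; d=p[:2]-np.array([.521,-.0575]); a=np.radians(-18.9); print('s,t',d@[np.cos(a),np.sin(a)],d@[-np.sin(a),np.cos(a)])
Z=np.load("pics/w8.npz"); im=Z['rgb'][120:260,180:360,::-1]
cv2.imwrite("pics/w8c.png",cv2.resize(im,None,fx=4,fy=4,interpolation=cv2.INTER_CUBIC))
E
```

```text
11.225 [ 0.4915 -0.0476  0.1712] [-2.000e-04  8.137e-01  5.813e-01 -2.000e-04] [ 0.17  0.53 -0.91] 0.01732582901740356 [-0.327 -0.061  2.001  0.     1.202  0.004]
11.275 [ 0.4917 -0.0476  0.1715] [-0.13  0.54 -1.55]
s,t -0.030952825049888964 -0.00015248400205185032
```

View pics/w8c.png

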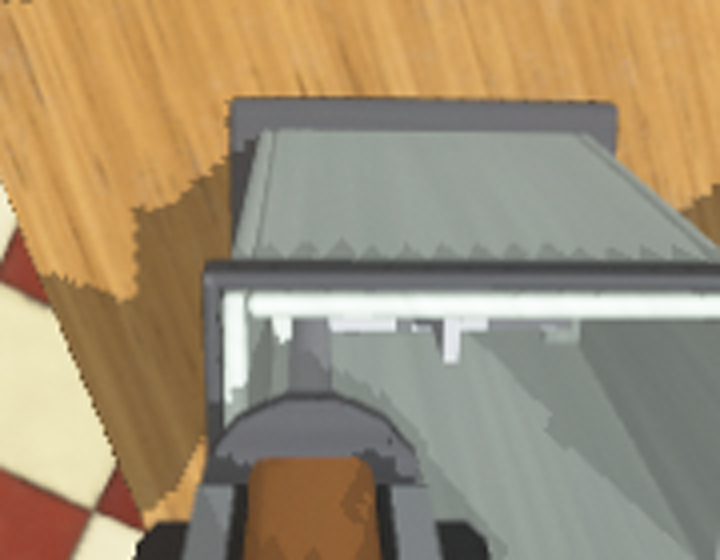

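carry_out --deltas '[0, 0, 0, 0, 0.002, 0, 0.01, 0, 0, 0, 0, 0.004, 0, 0.01, 0, 0, 0, 0, 0.006, 0, 0.01, 0, 0, 0, 0, 0.007, 0, 0.01]'

```text
time: 11.78
tool_pos: [0.4984, -0.0499, 0.1715]
tool_rot: [0.0, 0.814, 0.581, 0.0]
wrist_force: [-1.4, 1.0, 0.0]
finger_gap: 0.0169
```

carry_out --deltas '[0, 0, 0, 0, 0.001, 0, 0.01, 0, 0, 0, 0, 0.002, 0, 0.01]'

```text
time: 12.02
tool_pos: [0.5002, -0.0505, 0.1715]
tool_rot: [0.0, 0.814, 0.581, 0.0]
wrist_force: [-0.9, 0.1, -1.2]
finger_gap: 0.0172
```

carry_out --deltas '[0, 0, 0, 0, 0.0025, 0, 0.01, 0, 0, 0, 0, 0.005, 0, 0.01, 0, 0, 0, 0, 0.0075, 0, 0.01, 0, 0, 0, 0, 0.01, 0, 0.01, 0, 0, 0, 0, 0.0115, 0, 0.01]'

```text
time: 12.65
tool_pos: [0.5112, -0.0543, 0.1715]
tool_rot: [-0.0, 0.814, 0.581, 0.0]
wrist_force: [0.1, 0.1, -1.2]
finger_gap: 0.0172
```

carry_out --deltas '[0, 0, 0, 0, 0, -0.002, 0.01, 0, 0, 0, 0, 0, -0.004, 0.01, 0, 0, 0, 0, 0, -0.006, 0.01, 0, 0, 0, 0, 0, -0.007, 0.01]'

```text
time: 13.15
tool_pos: [0.5111, -0.0543, 0.1788]
tool_rot: [0.0, 0.814, 0.581, 0.0]
wrist_force: [0.4, 0.1, -1.9]
finger_gap: 0.0172
```

carry_out --deltas '[0, 0, 0, 0, 0, -0.001, 0.01, 0, 0, 0, 0, 0, -0.002, 0.01, 0, 0, 0, 0, 0, -0.003, 0.01, 0, 0, 0, 0, 0, -0.004, 0.01, 0, 0, 0, 0, 0, -0.004, 0.01]'

```text
time: 13.78
tool_pos: [0.5109, -0.0542, 0.1824]
tool_rot: [-0.0, 0.814, 0.581, -0.0]
wrist_force: [-1.3, -1.2, -3.7]
finger_gap: 0.0172
```

```bash
python3 look.py wrist w9; python3 - <<'E'
from h import *
from bench import *
s=observe(); print(s['time'],s['tool_pos'].round(4),s['wrist_force'].round(2))
Z=np.load("pics/w9.npz"); im=Z['rgb'][120:260,180:360,::-1]
cv2.imwrite("pics/w9c.png",cv2.resize(im,None,fx=4,fy=4,interpolation=cv2.INTER_CUBIC))
E
```

```text
13.775 [ 0.5109 -0.0542  0.1824] [-1.000e-04  8.136e-01  5.814e-01 -0.000e+00] [-1.29 -1.19 -3.71] 0.017172049587224413 [-0.327 -0.025  1.945  0.     1.222  0.003]
13.825 [ 0.5109 -0.0542  0.1824] [ 0.07 -0.39 -3.25]
```

View pics/w9c.png

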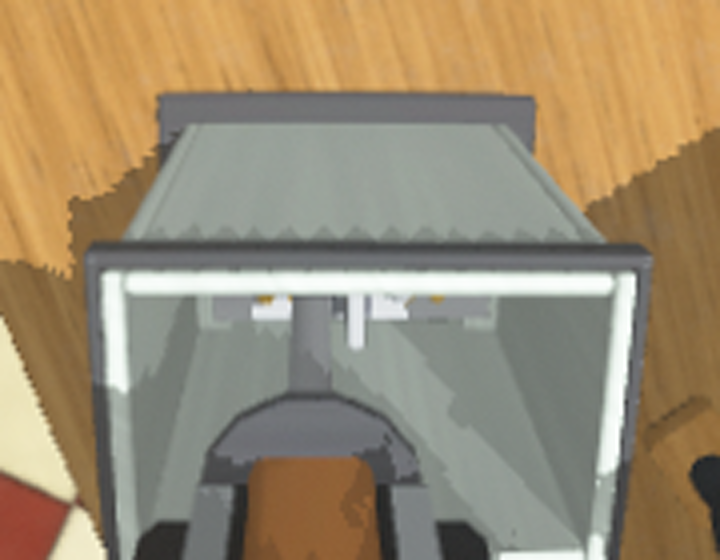

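carry_out --deltas '[0, 0, 0, 0, 0, -0.005, 0.01, 0, 0, 0, 0, 0, -0.015, 0.01, 0, 0, 0, 0, 0, -0.027, 0.01, 0, 0, 0, 0, 0, -0.039, 0.01, 0, 0, 0, 0, 0, -0.048, 0.01]'

```text
time: 14.45
tool_pos: [0.5113, -0.0543, 0.2319]
tool_rot: [0.001, 0.814, 0.581, 0.0]
wrist_force: [-0.2, 0.2, -3.9]
finger_gap: 0.0174
```

```bash
python3 look.py wrist w10; python3 - <<'E'
from h import *
Z=np.load("pics/w10.npz"); im=Z['rgb'][120:260,180:360,::-1]
cv2.imwrite("pics/w10c.png",cv2.resize(im,None,fx=4,fy=4,interpolation=cv2.INTER_CUBIC))
E
```

```text
14.45 [ 0.5113 -0.0543  0.2319] [6.000e-04 8.137e-01 5.814e-01 4.000e-04] [-0.25  0.23 -3.91] 0.017394978224295223 [-0.327 -0.079  1.901 -0.     1.317  0.003]
```

View pics/w10c.png

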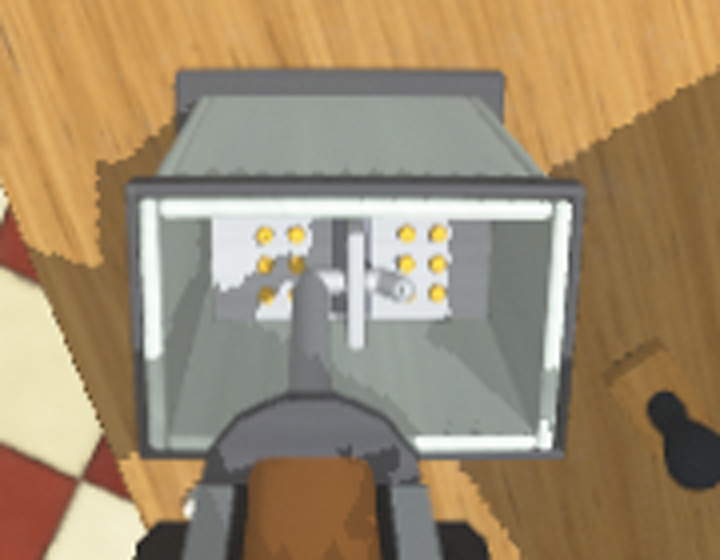

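carry_out --deltas '[0, 0, 0, 0, 0, -0.01, 0.01, 0, 0, 0, 0, 0, -0.022, 0.01, 0, 0, 0, 0, 0, -0.034, 0.01, 0, 0, 0, 0, 0, -0.046, 0.01, 0, 0, 0, 0, 0, -0.058, 0.01]'

```text
time: 15.12
tool_pos: [0.511, -0.0543, 0.2894]
tool_rot: [0.0, 0.814, 0.581, 0.0]
wrist_force: [0.2, -0.1, -3.5]
finger_gap: 0.0173
```

carry_out --deltas '[0, 0, 0, 0, 0, -0.012, 0.01, 0, 0, 0, 0, 0, -0.025, 0.01, 0, 0, 0, 0, 0, -0.039, 0.01, 0, 0, 0, 0, 0, -0.052, 0.01, 0, 0, 0, 0, 0, -0.06, 0.01]'

```text
time: 15.75
tool_pos: [0.5112, -0.0543, 0.3497]
tool_rot: [0.0, 0.814, 0.581, 0.0]
wrist_force: [0.3, 0.0, -4.7]
finger_gap: 0.0171
```

carry_out --deltas '[0, 0, 0, 0, 0, -0.002, 0.01, 0, 0, 0, 0, 0, -0.002, 0.01]'

```text
time: 16.0
tool_pos: [0.5109, -0.0542, 0.3502]
tool_rot: [-0.0, 0.814, 0.581, -0.0]
wrist_force: [0.3, 0.5, -4.4]
finger_gap: 0.0171
```

```bash
python3 look.py wrist w11; python3 look.py side s11;  python3 look.py scene c11; python3 - <<'E'
from h import *
from bench import camera_params
Z=np.load("pics/s11.npz"); im=Z['rgb'][60:280,150:390,::-1]
cv2.imwrite("pics/s11c.png",cv2.resize(im,None,fx=2.6,fy=2.6,interpolation=cv2.INTER_CUBIC))
Z=np.load("pics/c11.npz"); im=Z['rgb'][180:320,90:290,::-1]
cv2.imwrite("pics/c11c.png",cv2.resize(im,None,fx=3.8,fy=3.8,interpolation=cv2.INTER_CUBIC))
E
```

```text
16.0 [ 0.5109 -0.0542  0.3502] [-3.000e-04  8.137e-01  5.814e-01 -2.000e-04] [ 0.33  0.52 -4.42] 0.017123033475085078 [-0.327 -0.156  1.758  0.     1.54   0.003]
16.05 [ 0.5108 -0.0542  0.3499] [-4.000e-04  8.136e-01  5.814e-01 -3.000e-04] [ 0.16 -0.04 -4.36] 0.017370975143732773 [-0.327 -0.155  1.758  0.     1.54   0.003]
16.1 [ 0.5107 -0.0541  0.3498] [-5.000e-04  8.136e-01  5.814e-01 -4.000e-04] [-0.2   0.44 -3.59] 0.017068429844661077 [-0.327 -0.155  1.758  0.     1.54   0.003]
```

View pics/w11.png

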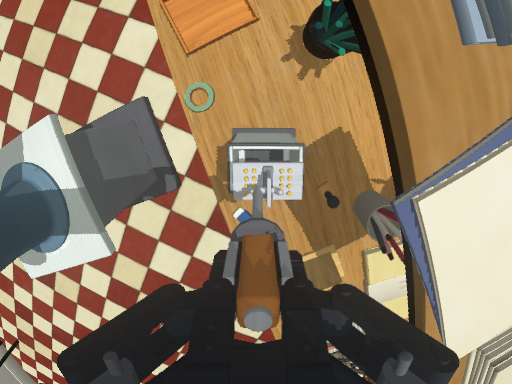

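View pics/s11c.png

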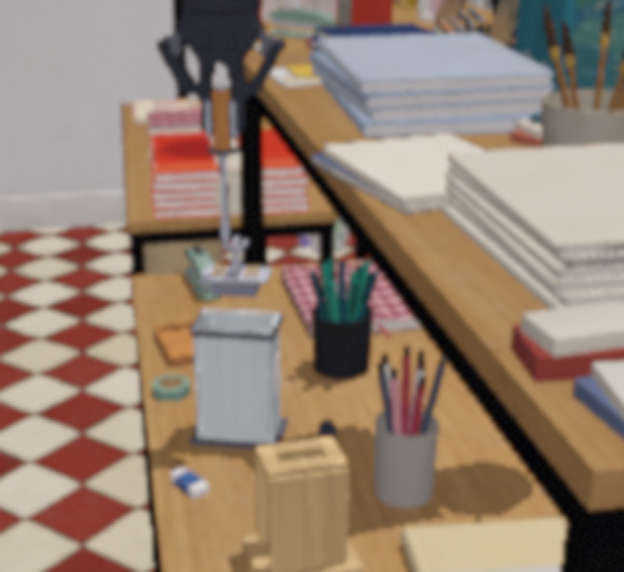

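View pics/c11c.png

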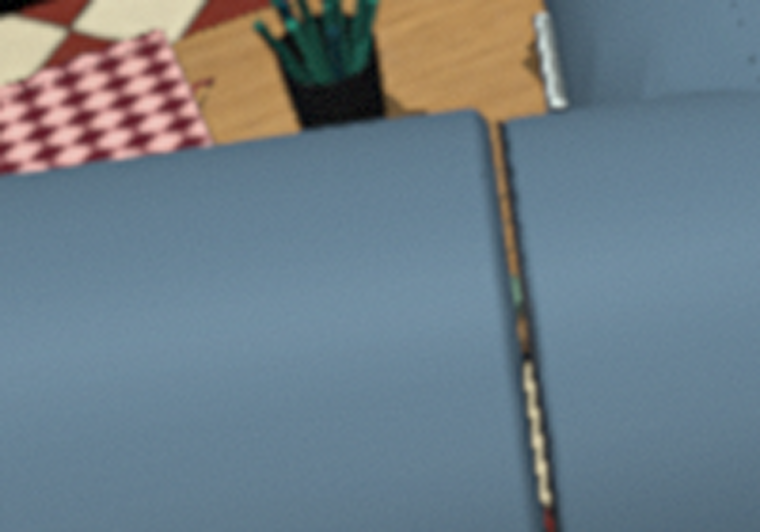

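```bash
python3 - <<'E'
from h import *
# tray recheck from first scene image by colour + rim plane
from bench import camera_params
cp=camera_params("scene"); im=np.load("pics/scene0_rgb.npy"); P=np.load("pics/sceneP.npy")
hsv=cv2.cvtColor(im,cv2.COLOR_RGB2HSV)
m=((hsv[...,1]>140)&(hsv[...,0]<16)).astype(np.uint8); m[:230]=0;m[300:]=0;m[:,:125]=0;m[:,200:]=0
m=cv2.morphologyEx(m,cv2.MORPH_CLOSE,np.ones((5,5)))
cs,_=cv2.findContours(m,cv2.RETR_EXTERNAL,cv2.CHAIN_APPROX_NONE); c=max(cs,key=cv2.contourArea)[:,0]
W=np.array([onz(cp,u,v,0.016) for u,v in c]); print("tray rect z16",cv2.minAreaRect(W[:,:2].astype(np.float32)*1000))
p0=np.array([0.5109,-0.0542,0.350]); save(p0,yawmat(1.241))
p1=np.array([0.501,0.2003,0.350])
f=lambda t:10*t**3-15*t**4+6*t**5
L=[(p0+(p1-p0)*f(k/14),1.241) for k in range(1,15)]+[(p1,1.241)]
plan([L[:5],L[5:10],L[10:]],4)
E
```

```text
tray rect z16 ((507.01934814453125, 195.25503540039062), (139.66116333007812, 114.38249206542969), 7.142326831817627)
0, 0, 0, 0.0008, -0.0003, 0
0, 0, 0, 0.0055, -0.0021, 0
0, 0, 0, 0.0165, -0.0064, 0
0, 0, 0, 0.0344, -0.0133, 0
0, 0, 0, 0.0585, -0.0226, 0
->  [0.5085 0.0085 0.35  ] yaw 1.241
0, 0, 0, 0.0289, -0.0112, 0
0, 0, 0, 0.0603, -0.0233, 0
0, 0, 0, 0.0917, -0.0354, 0
0, 0, 0, 0.1205, -0.0466, 0
0, 0, 0, 0.1447, -0.0559, 0
->  [0.5024 0.1635 0.35  ] yaw 1.241
0, 0, 0, 0.0179, -0.0069, 0
0, 0, 0, 0.0289, -0.0112, 0
0, 0, 0, 0.0336, -0.013, 0
0, 0, 0, 0.0344, -0.0133, 0
0, 0, 0, 0.0344, -0.0133, 0
->  [0.501  0.2003 0.35  ] yaw 1.241
```

carry_out --deltas '[0, 0, 0, 0.001, -0.0005, 0, 0.01, 0, 0, 0, 0.0055, -0.002, 0, 0.01, 0, 0, 0, 0.0165, -0.0065, 0, 0.01, 0, 0, 0, 0.0345, -0.0135, 0, 0.01, 0, 0, 0, 0.0585, -0.0225, 0, 0.01]'

```text
time: 16.77
tool_pos: [0.5085, 0.0099, 0.3505]
tool_rot: [-0.0, 0.814, 0.581, 0.0]
wrist_force: [0.1, 0.0, -4.0]
finger_gap: 0.0172
```

carry_out --deltas '[0, 0, 0, 0.029, -0.011, 0, 0.01, 0, 0, 0, 0.0605, -0.0235, 0, 0.01, 0, 0, 0, 0.0915, -0.0355, 0, 0.01, 0, 0, 0, 0.1205, -0.0465, 0, 0.01, 0, 0, 0, 0.1445, -0.056, 0, 0.01]'

```text
time: 17.4
tool_pos: [0.5018, 0.1658, 0.3506]
tool_rot: [-0.0, 0.813, 0.582, 0.0]
wrist_force: [0.3, -0.2, -4.8]
finger_gap: 0.0168
```

carry_out --deltas '[0, 0, 0, 0.018, -0.007, 0, 0.01, 0, 0, 0, 0.029, -0.011, 0, 0.01, 0, 0, 0, 0.0335, -0.013, 0, 0.01, 0, 0, 0, 0.0345, -0.0135, 0, 0.01, 0, 0, 0, 0.0345, -0.0135, 0, 0.01]'

```text
time: 18.02
tool_pos: [0.501, 0.1998, 0.3505]
tool_rot: [0.0, 0.814, 0.581, -0.0]
wrist_force: [0.2, 0.1, -3.9]
finger_gap: 0.0169
```

```bash
python3 look.py wrist w12; python3 look.py side s12; python3 - <<'E'
from h import *
from bench import *
s=observe(); print(s['tool_pos'],s['wrist_force'])
Z=np.load("pics/s12.npz"); im=Z['rgb'][60:280,150:390,::-1]
cv2.imwrite("pics/s12c.png",cv2.resize(im,None,fx=2.6,fy=2.6,interpolation=cv2.INTER_CUBIC))
Z=np.load("pics/w12.npz"); im=Z['rgb'][60:300,130:400,::-1]
cv2.imwrite("pics/w12c.png",cv2.resize(im,None,fx=2.4,fy=2.4,interpolation=cv2.INTER_CUBIC))
E
```

```text
18.025 [0.501  0.1998 0.3505] [ 1.000e-04  8.139e-01  5.810e-01 -0.000e+00] [ 0.21  0.12 -3.9 ] 0.016923729446728826 [ 0.169 -0.092  1.699 -0.     1.534  0.5  ]
18.075 [0.501  0.1997 0.3505] [ 1.000e-04  8.139e-01  5.810e-01 -0.000e+00] [-0.36 -0.03 -3.84] 0.017162724874944774 [ 0.169 -0.092  1.699 -0.     1.534  0.5  ]
[0.50104294 0.19975634 0.35054929] [-1.19833615 -0.10823261 -4.28112802]
```

View pics/w12c.png

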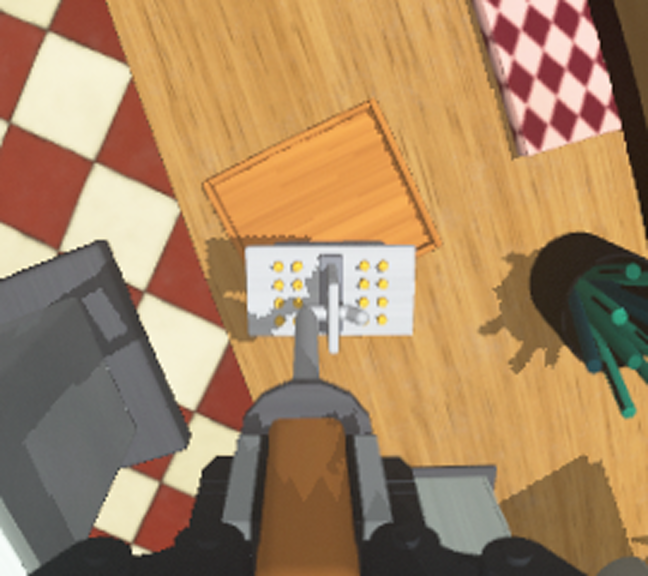

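View pics/s12c.png

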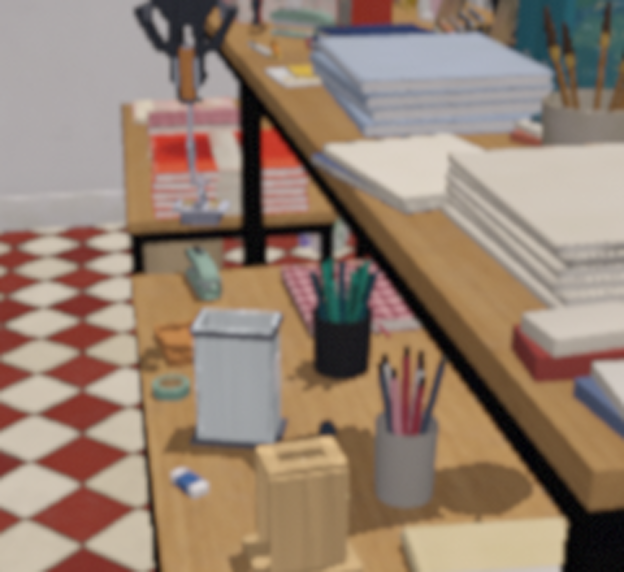

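```bash
python3 - <<'E'
from h import *
from bench import camera_params
cp=camera_params("wrist"); Z=np.load("pics/w12.npz")
uv=(np.array([(205,183),(373,100),(440,243)],float)+.5)/2.4-.5+[130,60]
W=wrist_onz(cp,Z['tp'],Z['tR'],uv,.016); print(W.round(4),(W[0]+W[2])/2,np.linalg.norm(W[0]-W[1]),np.linalg.norm(W[2]-W[1]))
P=wrist_pts(cp,Z['tp'],Z['tR'],Z['d'])
q=P[(abs(P[...,2]-.201)<.006)&(np.hypot(P[...,0]-.511,P[...,1]-.197)<.06)]
print(len(q),q.mean(0).round(4),cv2.minAreaRect(q[:,:2].astype(np.float32)*1000))
E
```

```text
[[0.4444 0.2447 0.016 ]
 [0.5686 0.2607 0.016 ]
 [0.5827 0.1534 0.016 ]] [0.51354337 0.19903347 0.016     ] 0.1252672046316842 0.10822534720698103
2255 [0.5119 0.1987 0.2014] ((511.33331298828125, 196.425048828125), (40.63885498046875, 72.78826141357422), 72.19161224365234)
```

carry_out --deltas '[0, 0, 0, 0, 0, 0.006, 0.01, 0, 0, 0, 0, 0, 0.018, 0.01, 0, 0, 0, 0, 0, 0.033, 0.01, 0, 0, 0, 0, 0, 0.048, 0.01, 0, 0, 0, 0, 0, 0.063, 0.01]'

```text
time: 18.75
tool_pos: [0.5006, 0.2002, 0.286]
tool_rot: [-0.0, 0.814, 0.581, -0.0]
wrist_force: [0.1, -0.8, -4.5]
finger_gap: 0.0172
```

carry_out --deltas '[0, 0, 0, 0, 0, 0.015, 0.01, 0, 0, 0, 0, 0, 0.03, 0.01, 0, 0, 0, 0, 0, 0.045, 0.01, 0, 0, 0, 0, 0, 0.059, 0.01, 0, 0, 0, 0, 0, 0.071, 0.01]'

```text
time: 19.38
tool_pos: [0.5008, 0.2002, 0.2155]
tool_rot: [-0.0, 0.814, 0.581, -0.0]
wrist_force: [-0.2, 0.1, -4.5]
finger_gap: 0.0173
```

carry_out --deltas '[0, 0, 0, 0, 0, 0.01, 0.01, 0, 0, 0, 0, 0, 0.018, 0.01, 0, 0, 0, 0, 0, 0.025, 0.01, 0, 0, 0, 0, 0, 0.03, 0.01, 0, 0, 0, 0, 0, 0.032, 0.01]'

```text
time: 20.0
tool_pos: [0.5009, 0.2002, 0.1843]
tool_rot: [-0.0, 0.814, 0.581, -0.0]
wrist_force: [0.6, -0.4, -3.7]
finger_gap: 0.0171
```

```bash
python3 look.py wrist w13; python3 - <<'E'
from h import *
Z=np.load("pics/w13.npz"); im=Z['rgb'][60:300,130:400,::-1]
cv2.imwrite("pics/w13c.png",cv2.resize(im,None,fx=2.4,fy=2.4,interpolation=cv2.INTER_CUBIC))
E
```

```text
20.0 [0.5009 0.2002 0.1843] [-0.000e+00  8.136e-01  5.814e-01 -1.000e-04] [ 0.62 -0.38 -3.73] 0.017055816733511694 [ 0.17   0.035  1.881 -0.     1.226  0.5  ]
```

View pics/w13c.png

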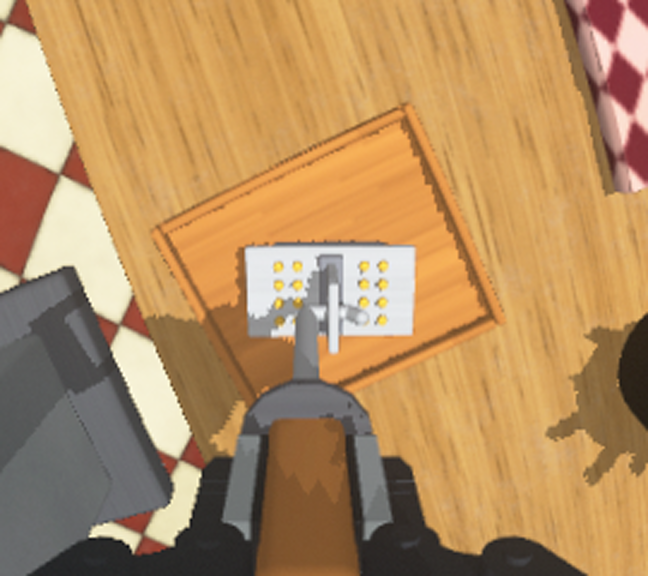

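carry_out --deltas '[0, 0, 0, 0, 0, 0.0015, 0.01, 0, 0, 0, 0, 0, 0.003, 0.01, 0, 0, 0, 0, 0, 0.0045, 0.01, 0, 0, 0, 0, 0, 0.006, 0.01, 0, 0, 0, 0, 0, 0.007, 0.01]'

```text
time: 20.68
tool_pos: [0.5009, 0.2002, 0.1774]
tool_rot: [-0.0, 0.814, 0.581, -0.0]
wrist_force: [0.7, 0.1, -3.9]
finger_gap: 0.0169
```

carry_out --deltas '[0, 0, 0, 0, 0, 0.001, 0.01, 0, 0, 0, 0, 0, 0.002, 0.01, 0, 0, 0, 0, 0, 0.003, 0.01, 0, 0, 0, 0, 0, 0.004, 0.01, 0, 0, 0, 0, 0, 0.004, 0.01]'

```text
time: 21.3
tool_pos: [0.5009, 0.2003, 0.1735]
tool_rot: [0.0, 0.814, 0.581, 0.0]
wrist_force: [0.9, -0.5, -0.5]
finger_gap: 0.0168
```

Cassette has landed (load gone). Lower 5 mm more to centre the hook in the hole, then back out.

carry_out --deltas '[0, 0, 0, 0, 0, 0.0015, 0.01, 0, 0, 0, 0, 0, 0.003, 0.01, 0, 0, 0, 0, 0, 0.0045, 0.01, 0, 0, 0, 0, 0, 0.005, 0.01, 0, 0, 0, 0, 0, 0.005, 0.01]'

```text
time: 21.92
tool_pos: [0.5009, 0.2003, 0.1684]
tool_rot: [-0.0, 0.814, 0.581, -0.0]
wrist_force: [0.1, -0.9, -1.0]
finger_gap: 0.0171
```

```bash
python3 look.py wrist w14; python3 look.py side s14; python3 - <<'E'
from h import *
from bench import *
s=observe(); print(s['tool_pos'],s['wrist_force'])
Z=np.load("pics/w14.npz"); im=Z['rgb'][100:260,170:370,::-1]
cv2.imwrite("pics/w14c.png",cv2.resize(im,None,fx=3.6,fy=3.6,interpolation=cv2.INTER_CUBIC))
E
```

```text
21.925 [0.5009 0.2003 0.1684] [-0.000e+00  8.136e-01  5.814e-01 -1.000e-04] [ 0.12 -0.86 -1.03] 0.017103144328212742 [ 0.17   0.054  1.892 -0.     1.196  0.5  ]
21.975 [0.5009 0.2003 0.1685] [0.     0.8136 0.5814 0.    ] [-0.22  0.66 -1.8 ] 0.017064040635662466 [ 0.17   0.054  1.892 -0.     1.196  0.5  ]
[0.50095356 0.20025888 0.16854862] [-0.79155174 -0.34488365 -1.74141069]
```

View pics/w14c.png

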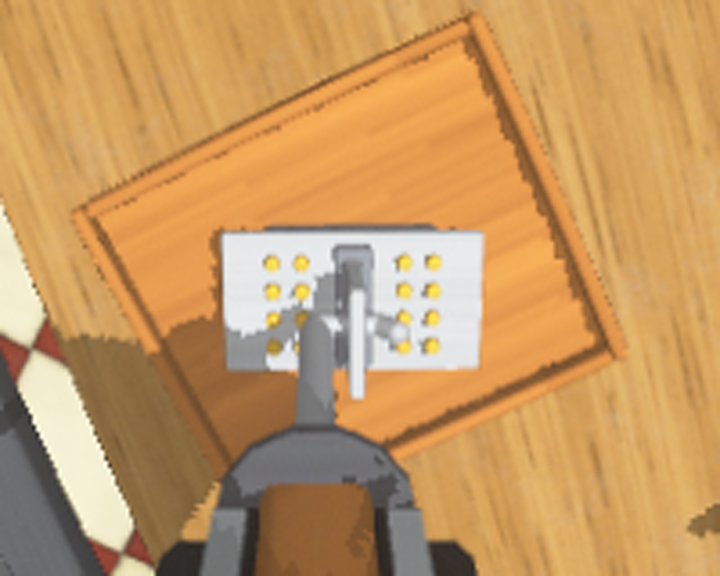

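carry_out --deltas '[0, 0, 0, 0, -0.003, 0, 0.01, 0, 0, 0, 0, -0.006, 0, 0.01, 0, 0, 0, 0, -0.009, 0, 0.01, 0, 0, 0, 0, -0.011, 0, 0.01]'

```text
time: 22.52
tool_pos: [0.4903, 0.2039, 0.1685]
tool_rot: [0.0, 0.814, 0.581, 0.0]
wrist_force: [0.5, 0.2, -0.7]
finger_gap: 0.0171
```

carry_out --deltas '[0, 0, 0, 0, -0.003, 0, 0.01, 0, 0, 0, 0, -0.006, 0, 0.01, 0, 0, 0, 0, -0.01, 0, 0.01, 0, 0, 0, 0, -0.015, 0, 0.01, 0, 0, 0, 0, -0.015, 0, 0.01]'

```text
time: 23.15
tool_pos: [0.4759, 0.2088, 0.1685]
tool_rot: [-0.0, 0.814, 0.581, -0.0]
wrist_force: [-0.3, -0.3, -1.1]
finger_gap: 0.0172
```

```bash
python3 look.py wrist w15; python3 - <<'E'
from h import *
from bench import *
s=observe(); print(s['tool_pos'],s['wrist_force'])
Z=np.load("pics/w15.npz"); im=Z['rgb'][100:260,170:370,::-1]
cv2.imwrite("pics/w15c.png",cv2.resize(im,None,fx=3.6,fy=3.6,interpolation=cv2.INTER_CUBIC))
E
```

```text
23.15 [0.4759 0.2088 0.1685] [-0.      0.8135  0.5815 -0.    ] [-0.25 -0.28 -1.09] 0.017205072279951463 [0.195 0.007 1.941 0.    1.195 0.525]
[0.47618039 0.208771   0.16852626] [-0.32625688 -0.0702137  -1.23277318]
```

View pics/w15c.png

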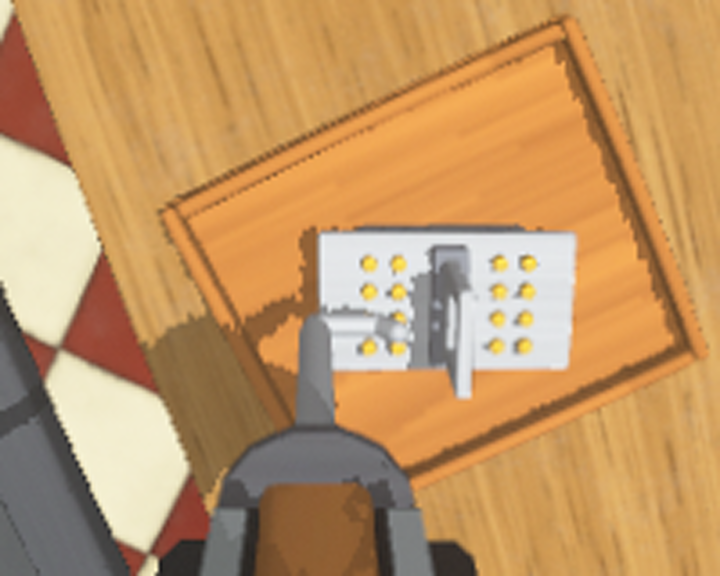

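```bash
python3 - <<'E'
from h import *
p0=np.array([0.4761,0.2088,0.168]); save(p0,yawmat(1.241))
a=(p0,1.241); b=((0.4761,0.2088,0.33),1.241); c=((0.5325,-0.3128,0.33),1.628); d=((0.5325,-0.3128,0.255),1.628)
L=lin(b,c,10,0)
plan([lin(a,b,4,1),L[:5],L[5:],lin(c,d,3,2)],4)
E
```

```text
0, 0, 0, 0, 0, -0.0405
0, 0, 0, 0, 0, -0.081
0, 0, 0, 0, 0, -0.1215
0, 0, 0, 0, 0, -0.162
0, 0, 0, 0, 0, -0.162
->  [0.4761 0.2088 0.33  ] yaw 1.241
0, 0, -0.039, -0.0475, 0.0222, 0
0, 0, -0.077, -0.095, 0.0445, 0
0, 0, -0.116, -0.1426, 0.0667, 0
0, 0, -0.155, -0.1901, 0.0889, 0
0, 0, -0.193, -0.2376, 0.1111, 0
->  [ 0.5043 -0.052   0.33  ] yaw 1.434
0, 0, -0.039, -0.0509, 0.0127, 0
0, 0, -0.078, -0.1018, 0.0254, 0
0, 0, -0.117, -0.1527, 0.0381, 0
0, 0, -0.155, -0.2036, 0.0508, 0
0, 0, -0.194, -0.2545, 0.0635, 0
->  [ 0.5325 -0.3128  0.33  ] yaw 1.628
0, 0, 0, 0, 0, 0.025
0, 0, 0, 0, 0, 0.05
0, 0, 0, 0, 0, 0.075
0, 0, 0, 0, 0, 0.075
0, 0, 0, 0, 0, 0.075
->  [ 0.5325 -0.3128  0.255 ] yaw 1.628
```

carry_out --deltas '[0, 0, 0, 0, 0, -0.0405, 0.01, 0, 0, 0, 0, 0, -0.081, 0.01, 0, 0, 0, 0, 0, -0.1215, 0.01, 0, 0, 0, 0, 0, -0.162, 0.01, 0, 0, 0, 0, 0, -0.162, 0.01]'

```text
time: 23.82
tool_pos: [0.4781, 0.209, 0.3348]
tool_rot: [0.002, 0.814, 0.581, 0.004]
wrist_force: [-0.2, -0.6, -1.4]
finger_gap: 0.0171
```

carry_out --deltas '[0, 0, -0.039, -0.0475, 0.022, 0, 0.01, 0, 0, -0.077, -0.095, 0.0445, 0, 0.01, 0, 0, -0.116, -0.1425, 0.0665, 0, 0.01, 0, 0, -0.155, -0.19, 0.089, 0, 0.01, 0, 0, -0.193, -0.2375, 0.111, 0, 0.01]'

```text
time: 24.45
tool_pos: [0.5038, -0.0535, 0.3288]
tool_rot: [-0.001, 0.753, 0.657, -0.0]
wrist_force: [0.2, 0.8, -1.4]
finger_gap: 0.0174
```

carry_out --deltas '[0, 0, -0.039, -0.051, 0.0125, 0, 0.01, 0, 0, -0.078, -0.102, 0.0255, 0, 0.01, 0, 0, -0.117, -0.1525, 0.038, 0, 0.01, 0, 0, -0.155, -0.2035, 0.051, 0, 0.01, 0, 0, -0.194, -0.2545, 0.0635, 0, 0.01]'

```text
time: 25.08
tool_pos: [0.5321, -0.3142, 0.3285]
tool_rot: [-0.001, 0.686, 0.727, 0.0]
wrist_force: [0.0, 0.7, -1.0]
finger_gap: 0.0172
```

carry_out --deltas '[0, 0, 0, 0, 0, 0.025, 0.01, 0, 0, 0, 0, 0, 0.05, 0.01, 0, 0, 0, 0, 0, 0.075, 0.01, 0, 0, 0, 0, 0, 0.075, 0.01, 0, 0, 0, 0, 0, 0.075, 0.01]'

```text
time: 25.7
tool_pos: [0.5327, -0.3129, 0.2558]
tool_rot: [0.0, 0.687, 0.727, 0.0]
wrist_force: [0.2, -0.3, -0.2]
finger_gap: 0.0173
```

```bash
python3 look.py wrist w16; python3 look.py side s16; python3 look.py scene c16; python3 - <<'E'
from h import *
from bench import *
s=observe(); print(s['tool_pos'],s['wrist_force'],s['tool_rot'])
Z=np.load("pics/w16.npz"); im=Z['rgb'][100:260,170:370,::-1]
cv2.imwrite("pics/w16c.png",cv2.resize(im,None,fx=3.6,fy=3.6,interpolation=cv2.INTER_CUBIC))
Z=np.load("pics/s16.npz"); im=Z['rgb'][130:300,190:350,::-1]
cv2.imwrite("pics/s16c.png",cv2.resize(im,None,fx=3.5,fy=3.5,interpolation=cv2.INTER_CUBIC))
E
```

```text
25.7 [ 0.5327 -0.3129  0.2558] [2.000e-04 6.867e-01 7.270e-01 0.000e+00] [ 0.19 -0.27 -0.2 ] 0.01733432878431522 [-0.714  0.151  1.621  0.     1.369 -0.771]
25.75 [ 0.5329 -0.3131  0.2566] [9.000e-04 6.866e-01 7.270e-01 1.000e-04] [-0.09  0.68 -0.5 ] 0.017375489480422678 [-0.714  0.151  1.62   0.     1.369 -0.771]
25.8 [ 0.533  -0.3132  0.2569] [1.100e-03 6.866e-01 7.270e-01 1.000e-04] [ 0.12 -0.21 -0.93] 0.017278039334089567 [-0.714  0.15   1.62   0.     1.369 -0.771]
[ 0.53301787 -0.31314952  0.25694909] [-0.27031536  0.37990285 -0.56013744] [1.19003996e-03 6.86651705e-01 7.26985568e-01 5.86432218e-05]
```

View pics/w16c.png

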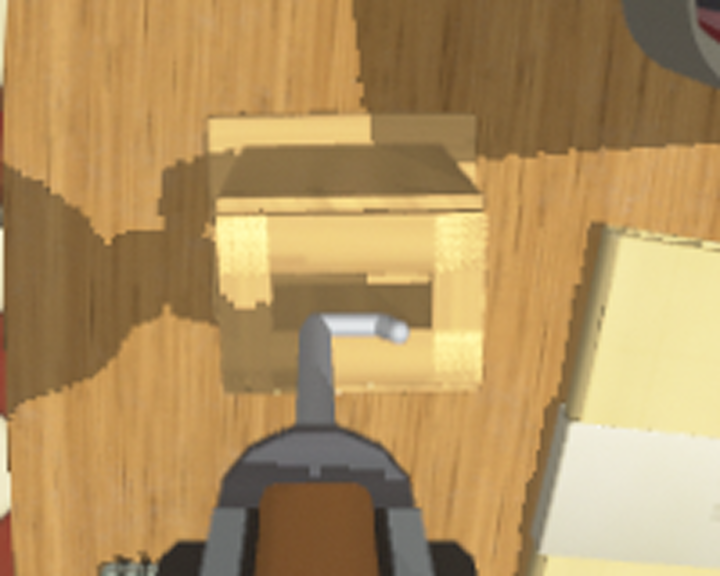

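View pics/s16c.png

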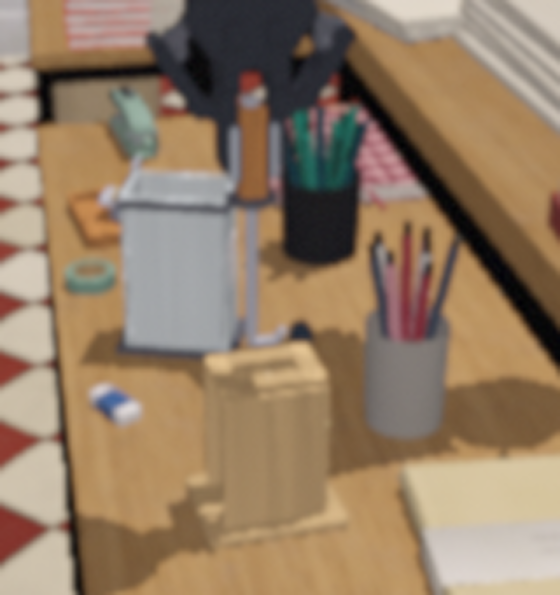

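View pics/c16.png

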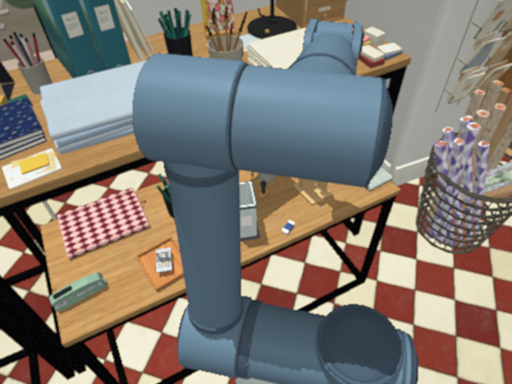

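```bash
python3 - <<'E'
from h import *
from bench import camera_params
cp=camera_params("wrist"); Z=np.load("pics/w16.npz"); 
uv=(np.array([(273,277),(433,283),(433,329),(272,329)],float)+.5)/3.6-.5+[170,100]
W=wrist_onz(cp,Z['tp'],Z['tR'],uv,.115); print(W.round(4))
c=W.mean(0); e=W[1]-W[0]+W[2]-W[3]; print('slot centre',c,'yaw',np.degrees(np.arctan2(e[1],e[0])), 'len',np.linalg.norm(e)/2)
a=np.radians(3.5); print('hang',c[:2]-0.011*np.array([np.cos(a),np.sin(a)]))
# hook in picture
uv=(np.array([(318,325),(398,331)],float)+.5)/3.6-.5+[170,100]
print(wrist_onz(cp,Z['tp'],Z['tR'],uv,.135).round(4), Z['tp'])
E
```

```text
[[ 0.5212 -0.3062  0.115 ]
 [ 0.5653 -0.3053  0.115 ]
 [ 0.5664 -0.3186  0.115 ]
 [ 0.5216 -0.3212  0.115 ]]
slot centre [ 0.54361035 -0.3128215   0.115     ] yaw 2.1669261804490043 len 0.04449800754297359
hang [ 0.53263087 -0.31349304]
[[ 0.5339 -0.3129  0.135 ]
 [ 0.5547 -0.3134  0.135 ]] [ 0.53267772 -0.3128982   0.25583485]
```

carry_out --deltas '[0, 0, 0, 0, 0, 0.006, 0.01, 0, 0, 0, 0, 0, 0.012, 0.01, 0, 0, 0, 0, 0, 0.018, 0.01, 0, 0, 0, 0, 0, 0.025, 0.01, 0, 0, 0, 0, 0, 0.025, 0.01]'

```text
time: 26.48
tool_pos: [0.5321, -0.3124, 0.2294]
tool_rot: [-0.001, 0.687, 0.727, -0.0]
wrist_force: [0.2, -0.4, -1.8]
finger_gap: 0.0172
```

carry_out --deltas '[0, 0, 0, 0, 0, 0.008, 0.01, 0, 0, 0, 0, 0, 0.016, 0.01]'

```text
time: 26.72
tool_pos: [0.5325, -0.3128, 0.2141]
tool_rot: [0.0, 0.687, 0.727, -0.0]
wrist_force: [-0.2, -0.4, -0.9]
finger_gap: 0.0173
```

```bash
python3 look.py wrist w17; python3 - <<'E'
from h import *
Z=np.load("pics/w17.npz"); im=Z['rgb'][100:260,170:370,::-1]
cv2.imwrite("pics/w17c.png",cv2.resize(im,None,fx=3.6,fy=3.6,interpolation=cv2.INTER_CUBIC))
E
```

```text
26.725 [ 0.5325 -0.3128  0.2141] [ 1.000e-04  6.867e-01  7.270e-01 -0.000e+00] [-0.23 -0.39 -0.95] 0.017283743388120054 [-0.714  0.186  1.659 -0.     1.296 -0.771]
```

View pics/w17c.png

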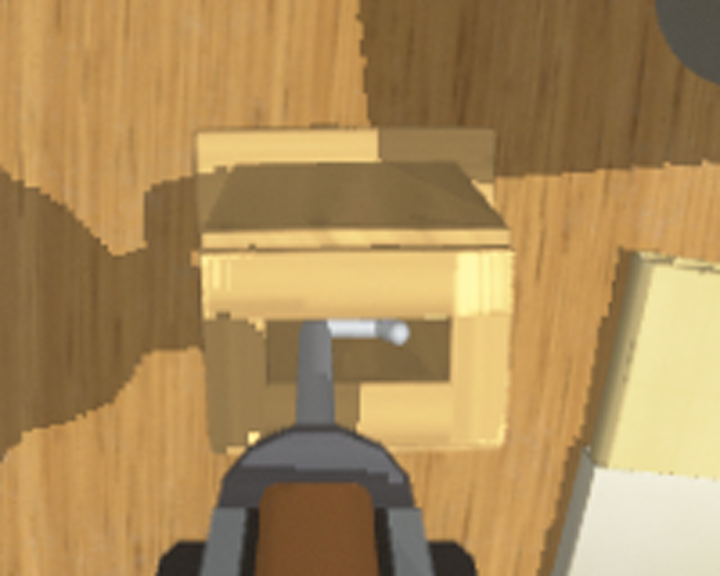

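carry_out --deltas '[0, 0, 0, 0, 0, 0.02, 0.01, 0, 0, 0, 0, 0, 0.04, 0.01, 0, 0, 0, 0, 0, 0.06, 0.01, 0, 0, 0, 0, 0, 0.073, 0.01, 0, 0, 0, 0, 0, 0.078, 0.01]'

```text
time: 27.4
tool_pos: [0.5321, -0.3124, 0.135]
tool_rot: [-0.001, 0.687, 0.727, -0.0]
wrist_force: [-0.1, 0.5, -0.4]
finger_gap: 0.0175
```

carry_out --deltas '[0, 0, 0, 0, 0, 0, 0.01, 0, 0, 0, 0, 0, 0.001, 0.01, 0, 0, 0, 0, 0, 0.002, 0.01, 0, 0, 0, 0, 0, 0.003, 0.01, 0, 0, 0, 0, 0, 0.0035, 0.01]'

```text
time: 28.02
tool_pos: [0.5325, -0.3128, 0.1331]
tool_rot: [0.0, 0.687, 0.727, 0.0]
wrist_force: [-0.4, 0.4, -1.6]
finger_gap: 0.0168
```

carry_out --deltas '[0, 0, 0, 0, 0, 0.0005, 0.01, 0, 0, 0, 0, 0, 0.0005, 0.01]'

```text
time: 28.28
tool_pos: [0.5325, -0.3127, 0.1324]
tool_rot: [-0.0, 0.687, 0.727, -0.0]
wrist_force: [1.1, -0.1, -1.1]
finger_gap: 0.0174
```

carry_out --deltas '[0, 0, 0, 0, 0, 0.0005, 0.01, 0, 0, 0, 0, 0, 0.0005, 0.01]'

```text
time: 28.52
tool_pos: [0.5325, -0.3128, 0.1321]
tool_rot: [0.0, 0.687, 0.727, 0.0]
wrist_force: [-0.2, -0.4, -0.8]
finger_gap: 0.0174
```

carry_out --deltas '[0, 0, 0, 0, 0, 0.0005, 0.01, 0, 0, 0, 0, 0, 0.0005, 0.01]'

```text
time: 28.78
tool_pos: [0.5326, -0.3128, 0.1321]
tool_rot: [0.0, 0.687, 0.727, -0.0]
wrist_force: [-1.7, 0.5, 3.9]
finger_gap: 0.0171
```

carry_out --deltas '[0, 0, 0, 0, 0, -0.0005, 0.03, 0, 0, 0, 0, 0, -0.0005, 0.05, 0, 0, 0, 0, 0, -0.0005, 0.07, 0, 0, 0, 0, 0, -0.0005, 0.085, 0, 0, 0, 0, 0, -0.0005, 0.085]'

```text
time: 29.4
tool_pos: [0.5325, -0.3128, 0.1319]
tool_rot: [-0.0, 0.687, 0.727, 0.0]
wrist_force: [0.2, -0.5, 0.2]
finger_gap: 0.0848
```

```bash
python3 look.py wrist w18
```

```text
29.4 [ 0.5325 -0.3128  0.1319] [-0.      0.6867  0.727   0.    ] [ 0.21 -0.54  0.15] 0.08479305280757253 [-0.714  0.276  1.713  0.     1.153 -0.771]
```

View pics/w18.png

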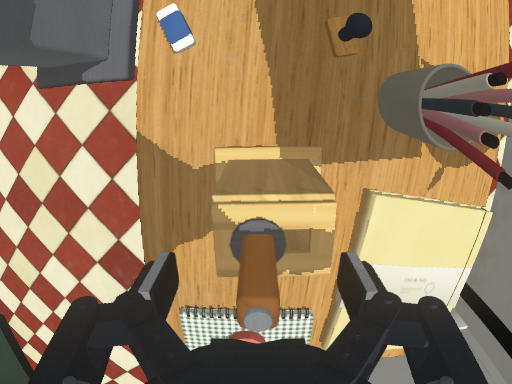

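Released and hanging. Retreat straight up, then back to a place where the scene is visible.

carry_out --deltas '[0, 0, 0, 0, 0, -0.03, 0.085, 0, 0, 0, 0, 0, -0.07, 0.085, 0, 0, 0, 0, 0, -0.11, 0.085, 0, 0, 0, 0, 0, -0.15, 0.085, 0, 0, 0, 0, 0, -0.17, 0.085]'

```text
time: 30.08
tool_pos: [0.5331, -0.3132, 0.3048]
tool_rot: [0.002, 0.687, 0.727, 0.0]
wrist_force: [-0.1, -0.3, -1.8]
finger_gap: 0.085
```

carry_out --deltas '[0, 0, 0, -0.03, -0.01, 0, 0.085, 0, 0, 0, -0.06, -0.02, 0, 0.085, 0, 0, 0, -0.07, -0.025, 0, 0.085, 0, 0, 0, -0.07, -0.025, 0, 0.085, 0, 0, 0, -0.07, -0.025, 0, 0.085]'

```text
time: 30.7
tool_pos: [0.5118, -0.3831, 0.3017]
tool_rot: [-0.0, 0.686, 0.727, 0.0]
wrist_force: [0.6, 0.8, -0.9]
finger_gap: 0.0845
```

```bash
python3 look.py wrist w19; python3 look.py side s19; python3 look.py scene c19; python3 - <<'E'
from h import *
from bench import camera_params
Z=np.load("pics/s19.npz"); im=Z['rgb'][140:360,190:420,::-1]
cv2.imwrite("pics/s19c.png",cv2.resize(im,None,fx=2.7,fy=2.7,interpolation=cv2.INTER_CUBIC))
Z=np.load("pics/c19.npz"); im=Z['rgb'][130:330,20:400,::-1]
cv2.imwrite("pics/c19c.png",cv2.resize(im,None,fx=2,fy=2,interpolation=cv2.INTER_CUBIC))
cp=camera_params("wrist"); Z=np.load("pics/w19.npz"); P=wrist_pts(cp,Z['tp'],Z['tR'],Z['d'])
q=P[(P[...,2]>.17)&(P[...,2]<.19)&(np.hypot(P[...,0]-.5325,P[...,1]+.313)<.03)]
print(len(q),q.mean(0) if len(q) else '')
for n,tag in (("scene","c19"),):
    cp=camera_params(n); Z=np.load(f"pics/{tag}.npz"); P=pts(n,Z['d'],cp)
    q=P[(P[...,2]>.022)&(P[...,2]<.08)&(np.hypot(P[...,0]-.511,P[...,1]-.197)<.05)]
    print('cassette',len(q),q.mean(0),np.percentile(q[:,2],[5,50,95]))
E
```

```text
30.7 [ 0.5118 -0.3831  0.3017] [-4.000e-04  6.864e-01  7.273e-01  2.000e-04] [ 0.61  0.78 -0.94] 0.0844956108920222 [-0.82   0.173  1.514  0.     1.456 -0.878]
30.75 [ 0.5119 -0.3831  0.3019] [-2.000e-04  6.863e-01  7.273e-01  1.000e-04] [-0.52  0.06  0.15] 0.0846617078648111 [-0.82   0.172  1.513  0.     1.456 -0.878]
30.8 [ 0.5119 -0.3832  0.302 ] [-1.000e-04  6.863e-01  7.274e-01  1.000e-04] [-0.48  0.27  1.57] 0.08473046757699237 [-0.82   0.172  1.513  0.     1.456 -0.878]
389 [ 0.53292423 -0.31269053  0.18188735]
cassette 341 [0.50349804 0.19646716 0.03230721] [0.02412929 0.02794964 0.06195854]
```

View pics/s19c.png

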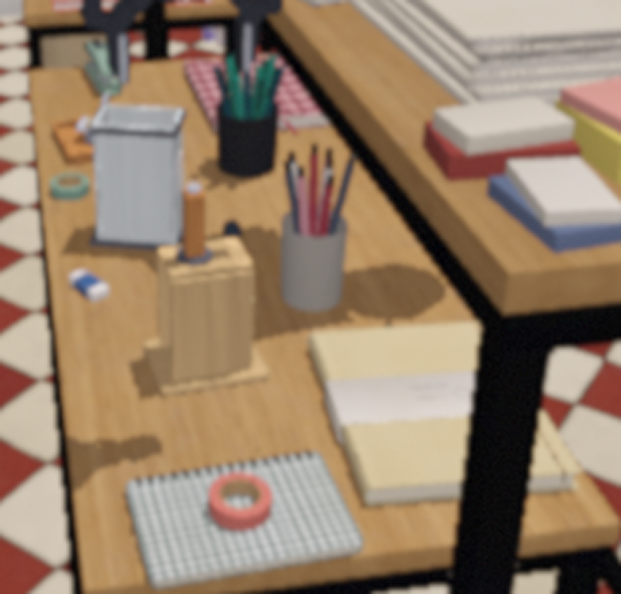

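View pics/c19c.png

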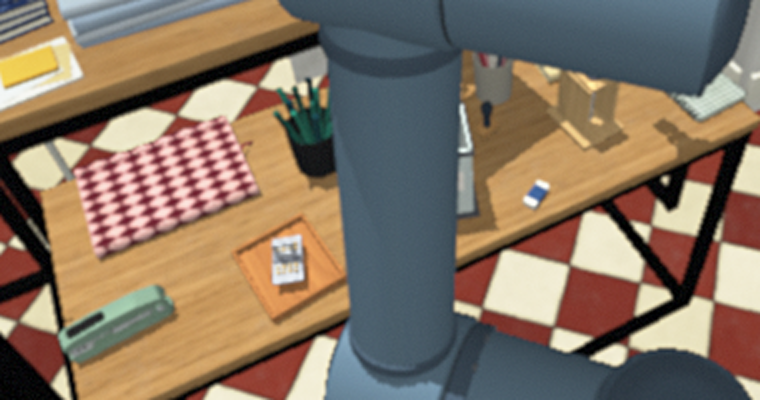

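View pics/w19.png

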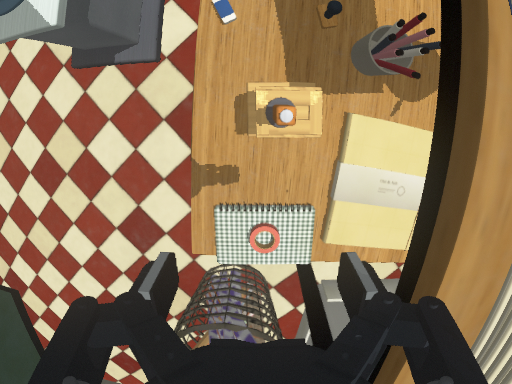

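```bash
python3 - <<'E'
from bench import *
print(hand_in()); print(observe()['time'])
E
```

```text
the job is handed in; nothing more can be done
None
the job is handed in; nothing more can be done
```

The cassette is standing upright in the wooden tray, the rod is hanging back in its stand, and I handed the job in at about 31 s of the 72 s allowed. No verdict was reported.

- **Finding the hole:** Touch put the strap's top edge at about 67 mm above the table, and the wrist camera's depth reading agreed (67.4 mm). I put the hook through the hole about 20 mm below that edge, with no resistance.
- **Lifting and placing:** I drew the cassette straight up, carried it over level and set it down near the tray's centre. Then I lowered the hook clear of the hole's top edge and backed it out.
- **Forces:** The wrist force read at most about 4 N of push when feeling the strap, and again when seating the rod. Apart from the hanging load, no reading came close to 15 N. I only had readings at the end of each move, so brief peaks in between were not seen.

**Last checks**
- **Rod:** the handle top is at (0.533, -0.313, 0.182), within about 1 mm of where it started.
- **Cassette:** the flange reads 28 mm above the table against 27 mm expected, so it sits on the tray floor.
- **Loose items:** in the final side view, both tape rolls, the eraser and the stamp look to be where they were; I compared them by eye, not by measurement.
- **Fingers:** they touched only the rod's handle.

No check failed. The only disagreement was in the tray's position, which came out 2–7 mm apart between views; the cassette body has more than 20 mm of room to each wall.

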